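# Load the dressing stick into the guarded port of a lens grinder

### The job

The wheel of the white lens grinder needs dressing: pull up the black spring plunger knob on the yellow shutter, slide the shutter fully open until the plunger drops back into its second hole, then take the blue-handled dressing stick from its rest and slide it, stone end first, straight into the slot until you feel it come fully home against the hidden stop. Do not ram it, leave it there and let go; leave the red-stone stick, the spectacles and the stand of small screwdrivers where they are.

Things in the scene. Friction and masses are not known exactly. Their poses are not given: they have to be found in the camera images.
- dock: Fixed aluminium port on the side of the white lens grinder. Origin on the table right below the slot mouth's middle; x along the port's face (shutter opens to +x), y horizontally INTO the slot, z up. Block: y 0 to 125 mm, x -40 to 105 mm, top z 76 mm; open space before the mouth. Grinder behind: y 125 to 405, x -110 to 210 mm, 245 mm tall, its first 60 mm next to the port only 90 mm.
- mouth (a point): Middle of the slot's mouth, 53 mm above the table; axes as dock. The blind slot runs level along +y: 28 mm wide (36 mm over its first 8 mm), floor 40 mm and roof 67 mm above the table. Its hidden stop lies somewhere between 70 and 100 mm behind the mouth, different every time: it must be felt.
- shutter (a joint): Yellow sheet shutter, 48 mm wide, over the slot mouth: plate 4 to 10 mm before the mouth, flange on the port's top (flange top 83 mm above the table). Slides along the port's +x: 0 = shut, 0.072 m = end of travel; fully open beyond 0.066, where the plunger drops. Locked at 0 while the plunger is down; once free it slides with 1 to 3 N.
- plunger (a joint): Lift of the spring plunger, m: 0 = down, pin in a hole of the port. Pin clear of the hole once lifted 9 mm; end of lift 14 mm. Spring 3 N at the start, 6 N at 12 mm. Let go, it springs back into a hole (0) or, between the two, rests on the port's top (about 0.010). It rides on the shutter: lift it and slide with the same grip.
- knob_mid (a point): Centre of the plunger's black upright round knob, 26 mm diameter, 28 mm tall (14 mm above and below this point), red dot on top. When down, this point is 102 mm above the table and 22 mm behind the mouth (port y), the knob's underside 5 mm above the shutter's flange. Axes as dock; the shutter slides to +x.
- stick_mid (a point): Centre of the dressing stick to load: straight bar 172 mm long (y), 24 mm wide (x), 22 mm tall (z), 220 g. Blue handle with black rings from y -86 to -6 mm, off-white stone up to y +86 mm; centre of mass about 10 mm towards the stone. At first it lies on the rest, its centre 37 mm above the table. Grip it by the handle, across its width.
- stick_tip (a point): Middle of the end face of the stick's stone, 86 mm along +y from its centre; same axes.
- rest: Fixed grey plate 150 (x) by 120 (y) mm, 8 mm thick, origin on the table under its centre. On it two rubber beams along y at x = -45 and +45 mm, 18 mm wide, 110 mm long, tops 26 mm above the table: the lanes on which the two sticks lie, stone ends to +y. Which stick lies on which lane varies.
- feeler (a joint): Light feeler pin of the hidden stop, m: 0 until the stick comes within 6 mm of the stop, about 0.006 when the stick is fully home; its push (under 0.5 N) is too small to feel, the stop itself is firm (see pad).
- pad (a joint): Give of the rubber-backed hidden stop, m: 0 untouched, about 0.2 mm per newton of push on it (0.002 at 10 N). Never push it beyond 0.009 (45 N).
- other_stick: A second dressing stick of the same size with black handle and brick-red stone, on the other lane; leave it. Origin at the centre of its underside, y towards the stone.
- driver_stand: Stand of small screwdrivers, blue and black round base 92 mm across, 135 mm tall in all. Origin under its centre.
- spectacles: Gold wire spectacles standing open, 140 mm by 140 mm, 45 mm tall. Origin under the middle of the rims, arms towards -x.
There are look-alikes about, which are no part of the job. What is shaped like the part that bears stick_mid but green or turquoise is not meant.

How it is judged:
By the outcome, as a careful person would: the job done as asked, in the order asked, and still so for the second after the job is handed in, with the robot touching nothing.
It also fails if it takes over 61 s, if anything falls off the work surface, if the arm or the gripper's body presses on something with over 40 N, if the wrist force passes 120 N, or if a joint passes its speed limit or range.

### The arm

A 6-joint arm with a two-finger parallel gripper is mounted at the origin on the work surface. World frame = base frame: x ahead of the robot, y to its left, z up, the work surface at z = 0. Lengths are in m, angles in rad, forces in N, time in s.
With the tool pointing down it reaches from about 0.25 to 0.8 m from the base axis. Payload 3.9 kg.
Tool frame: the origin (TCP) lies midway between the tips of the shut fingers; the grasp point (between the pads) lies 19 mm behind it; z points along the fingers, x is the direction in which the jaws open and shut, and the axes are right-handed (so a half turn about z gives the same grasp; the last joint's range is limited). The gripper opens to 85 mm and grips with 20 to 120 N. Pads are 22 mm wide; open, the fingers measure 114 mm over their backs; the gripper's body (76 mm by 85 mm) begins 54 mm behind the grasp point. The pads swing forward as they close: fully open they stand 13 mm farther back than shut.
Start: joints at [1.171, 0.26, -0.138, 1.173, 0, 1.571], TCP at [0.204, 0.484, 0.203] pointing down, gripper open.
Joint ranges: [-2.78, 2.78], [-0.83, 1.72], [-1.28, 1.37], [-1.9, 2.12], [-1.57, 1.48], [-3.14, 3.14]. Speed limits (rad/s): [2.57, 2.57, 3.14, 3.14, 3.14, 3.14].

### API

Orientations are given as a unit quaternion [w, x, y, z].
In Python, from plant import manip gives the robot as it stands.
- The arm moves only by the shell command python3 -m handwheel 'ROWS' [OPENING] [FORCE]. ROWS is JSON, a list of rows, each an object of numbers: "dx", "dy", "dz": the shift along the tool's x, y, z as a fraction of full scale; "rx", "ry", "rz": the turn, a rotation vector about the tool's x, y, z as a fraction of full scale. A call has 1 to 12 rows; each row is the pose to reach, as a shift and turn from the pose commanded when the call began, along the tool's axes at that moment; what a row does not reach only later rows make up. Full scale, the value 1, is 120 mm for a shift and 0.5 rad for a turn. A row lasts 1/8 s, in which the tool goes at most 62.5 mm and 10.7 degrees, less where a joint would pass 70% of its speed; a pose out of reach is approached as far as the arm can. A call with a number of a shift or a turn outside -1 to 1 is refused whole. A call with a gripper value outside its range is refused whole. OPENING is the opening, from 0 (shut) to 1 (fully open), set as the call begins (- or left out, the last holds). The fingers move at their own pace and stop on an object; FORCE is the grip in N (left out, the last holds). Time passes only in rows, so rows that repeat a pose let the fingers close. It gives the time, the measured TCP pose, the force and the opening at its end, in the units of the state.
- manip.state(): the state, without advancing time (a new reading comes with each control period).
- manip.grab_frame(name): name is "scene" or "top"; returns a dict with "frame" (400x640x3 uint8, blue, green, red), "intrinsics" (3x3 intrinsics, pixels), "rvec" (rotation vector, rad) and "tvec" (3), from world to camera coordinates, as OpenCV has them. Camera axes: x right, y down, z forward; pixel columns grow to the right and rows downward; lengths in m; the calibration is good to about 2 mm. A picture is of the moment at which its call begins. There is no depth.
- manip.sign_off(): hands the job in, once; it reports no verdict.
The state is a dict: "time": time; "joints": joint angles; "joint_vel": joint speeds; "tau": joint torques, N m; "position": TCP position; "tool_rot": TCP orientation; "force": force on the tool from outside, world axes, zero at the start; "torque": the same for the moment, N m; "gripper_width": finger opening in m.
Only numpy, scipy, OpenCV 4.12 (cv2) and the standard library are available. Lean on these libraries where they do the work, as an engineer would, in place of code of your own. Each camera call takes 0.05 s, during which the arm holds its last target.

## Working session

There is one attempt and no reset: what is moved stays moved. The work goes in short steps, Python scripts to look and compute and a shell command to move; the robot and the scene stay as the last step left them, time stands still between calls to the robot, and variables do not carry over. Pictures are saved under pics/ and viewed, and the job is handed in when it is done.

```bash
ls; mkdir -p pics; python3 - <<'E'
from plant import manip
import cv2
s=manip.state(); print({k:s[k] for k in s})
for n in("scene","top"):
    f=manip.grab_frame(n); cv2.imwrite(f"pics/{n}0.png",f["frame"]); print(n,f["intrinsics"],f["rvec"],f["tvec"])
E
```

```text
pics
{'time': 0.0, 'joints': array([ 1.17096591e+00,  2.60700143e-01, -1.39368608e-01,  1.17269683e+00,
        2.13286866e-05,  1.57080277e+00]), 'joint_vel': array([-6.41866565e-04, -4.51480433e-05, -6.08603019e-04, -1.90331768e-03,
       -1.83465005e-04, -5.83669903e-04]), 'tau': array([ 4.39259082e-06, -4.05676568e+01,  2.53923637e+01,  1.87088340e-02,
       -4.23745587e-04, -1.61371183e-07]), 'position': array([0.20407029, 0.48291902, 0.20255667]), 'tool_rot': array([ 5.35221798e-04,  8.33446684e-01,  5.52599001e-01, -8.26524850e-04]), 'force': array([-0.42829844, -0.03847292,  0.72585413]), 'torque': array([ 0.01407214, -0.04089054,  0.02610697]), 'gripper_width': 0.0859799776877648}
scene [[450.08370792   0.         319.45202732]
 [  0.         450.08370792 198.87142144]
 [  0.           0.           1.        ]] [ 1.51934857  1.78504934 -0.94695406] [ 0.16218427 -0.23830867  1.70435882]
top [[405.9398047    0.         317.16994339]
 [  0.         405.9398047  194.49374203]
 [  0.           0.           1.        ]] [ 2.02225306 -2.16242674  0.27682786] [-0.0545935   0.5747246   1.09171187]
```

View pics/scene0.png

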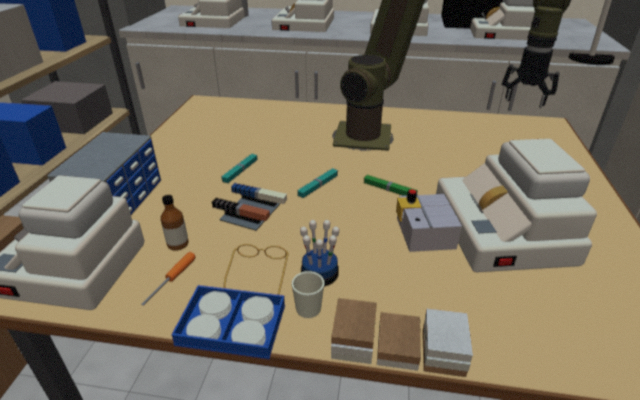

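View pics/top0.png

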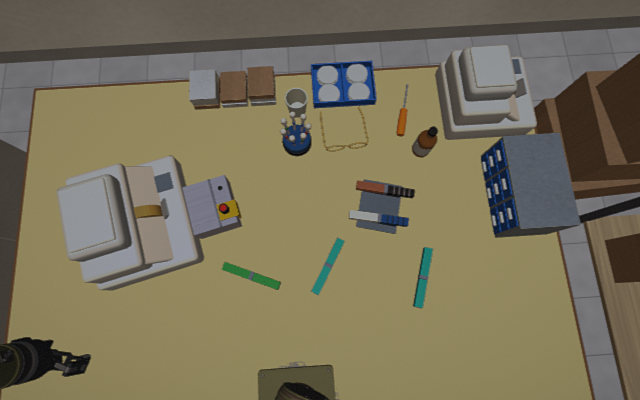

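Top view: the blue-handled stick is at about (378,218) with its off-white stone to the left, and the red-stone stick is at (385,189). The yellow shutter is at (229,211) with its knob at (224,209). The grinder is on the left at (130,220). The teal and green bars at (328,266), (424,278) and (251,275) are look-alikes. Next come close crops and measurements.

```bash
cat > h.py <<'E'
import numpy as np, cv2
from plant import manip
def cam(n):
    f=manip.grab_frame(n); R=cv2.Rodrigues(np.array(f["rvec"]))[0]
    return f["frame"],np.array(f["intrinsics"]),R,np.array(f["tvec"]).ravel()
def ray(c,u,v):
    _,K,R,t=c; d=R.T@np.linalg.inv(K)@np.array([u,v,1.]); return -R.T@t,d/np.linalg.norm(d)
def plane(c,u,v,z):
    o,d=ray(c,u,v); return o+d*(z-o[2])/d[2]
def proj(c,p):
    _,K,R,t=c; q=K@(R@np.asarray(p,float)+t); return q[:2]/q[2]
def tri(c1,p1,c2,p2):
    o1,d1=ray(c1,*p1);o2,d2=ray(c2,*p2)
    A=np.stack([d1,-d2],1); s=np.linalg.lstsq(A,o2-o1,rcond=None)[0]
    a=o1+d1*s[0];b=o2+d2*s[1]; return (a+b)/2,np.linalg.norm(a-b)
def crop(c,x0,y0,x1,y1,name,k=5):
    im=c[0][y0:y1,x0:x1]; cv2.imwrite(name,cv2.resize(im,None,fx=k,fy=k,interpolation=cv2.INTER_CUBIC))
E
python3 - <<'E'
from h import *
c=cam("top"); s=cam("scene")
crop(c,170,160,270,260,"pics/t_dock.png",6); crop(c,335,165,435,245,"pics/t_rest.png",7)
crop(s,380,170,480,260,"pics/s_dock.png",6); crop(s,200,170,300,240,"pics/s_rest.png",7)
print(-c[2].T@c[3], -s[2].T@s[3])
E
```

```text
[ 0.28182078 -0.06879655  1.20040315] [1.54869749 0.09068093 0.76239545]
```

View pics/t_dock.png

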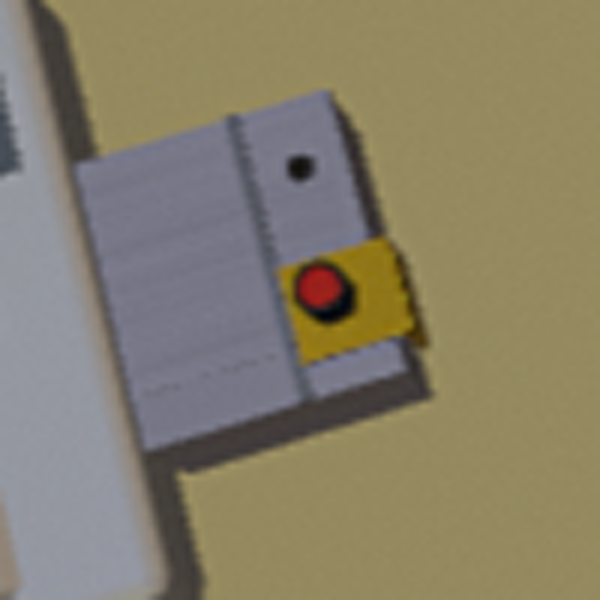

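View pics/t_rest.png

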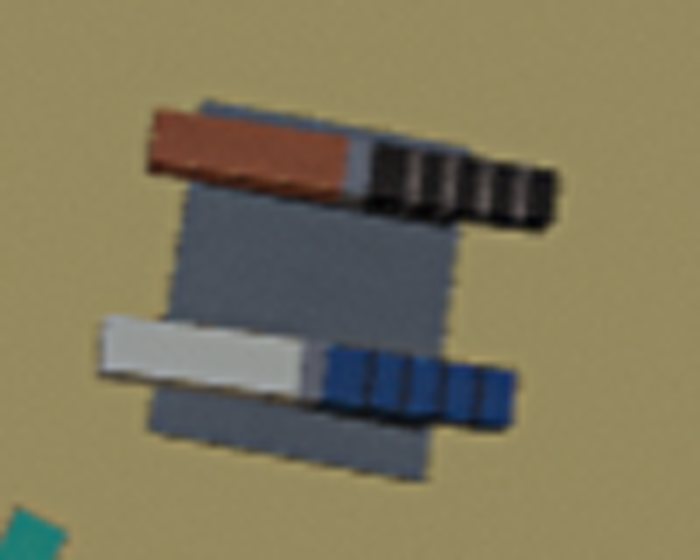

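View pics/s_dock.png

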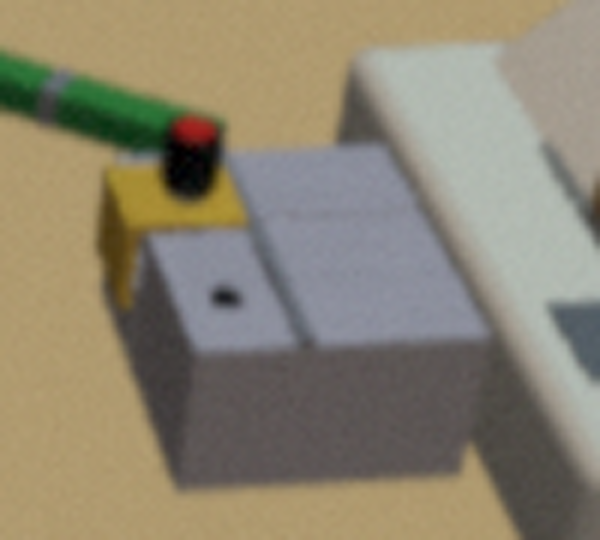

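View pics/s_rest.png

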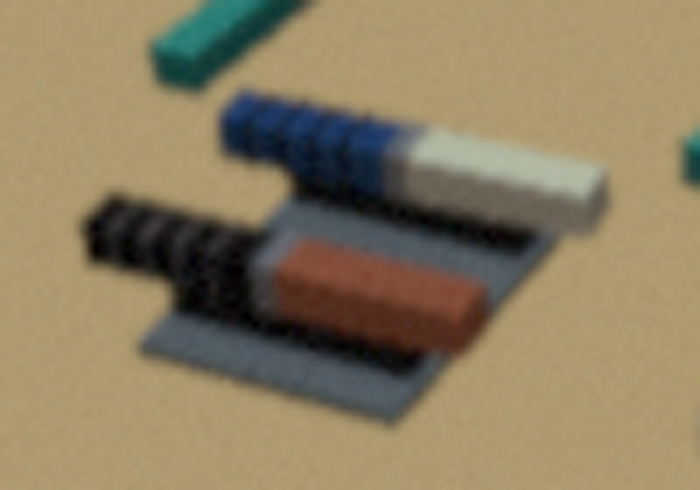

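```bash
cat > m.py <<'E'
from h import *
def blob(c,x0,y0,x1,y1,f):
    im=c[0].astype(int); b,g,r=im[...,0],im[...,1],im[...,2]
    m=f(b,g,r).astype(np.uint8); k=np.zeros_like(m); k[y0:y1,x0:x1]=1; m*=k
    n,l,st,ce=cv2.connectedComponentsWithStats(m)
    i=1+np.argmax(st[1:,4]); return ce[i],st[i],(l==i)
E
python3 - <<'E'
from m import *
t=cam("top"); s=cam("scene")
red=lambda b,g,r:(r>120)&(r>2*g)&(r>2*b)
dt,_,_=blob(t,200,190,250,230,red); ds,_,_=blob(s,395,180,425,205,red)
P,e=tri(t,dt,s,ds); print("dot",dt,ds,P,e, plane(t,*dt,.116))
u=lambda cx,cy,x0,y0,k:(x0+(cx+.5)/k-.5,y0+(cy+.5)/k-.5)
ht=u(300,167,170,160,6); hs=u(225,296,380,170,6)
print("hole",tri(t,ht,s,hs),plane(t,*ht,.076))
for n,p in dict(c105_0=(330,92),c105_125=(78,165),cm40_0=(408,375),cm40_125=(145,450)).items():
    print(n,plane(t,*u(*p,170,160,6),.076))
for n,p in dict(c105_0=(195,350),c105_125=(490,335)).items():
    print(n,plane(s,*u(*p,380,170,6),.076))
print("stick")
for n,p in dict(stoneA=(105,318),stoneB=(100,375),handA=(517,370),handB=(508,425)).items():
    print(n,plane(t,*u(*p,335,165,7),.048))
blue=lambda b,g,r:(b>90)&(b>1.4*g)&(b>1.7*r)
for c,a in((t,(340,200,420,235)),(s,(225,175,270,205))):
    ce,st,m=blob(c,*a,blue); print(ce,st)
    ys,xs=np.nonzero(m)
ce,st,_=blob(t,340,200,420,235,blue); print(plane(t,*ce,.048))
wh=lambda b,g,r:(b>130)&(g>130)&(r>130)
ce,st,_=blob(t,345,200,420,235,wh); print("stone",ce,st,plane(t,*ce,.048))
E
```

```text
dot [222.74074074 207.40740741] [412.33333333 190.93333333] [0.53919645 0.16879974 0.11716034] 0.002197192802837112 [0.53947656 0.16793017 0.116     ]
hole (array([0.60767459, 0.18506906, 0.07853293]), np.float64(0.0010343867934306003)) [0.60840576 0.18511157 0.076     ]
c105_0 [0.64499895 0.17039792 0.076     ]
c105_125 [0.61642958 0.29090428 0.076     ]
cm40_0 [0.50394642 0.13553297 0.076     ]
cm40_125 [0.47672087 0.25791876 0.076     ]
c105_0 [0.64366108 0.17315586 0.076     ]
c105_125 [0.61410749 0.29404828 0.076     ]
stick
stoneA [ 0.52344503 -0.18418176  0.048     ]
stoneB [ 0.49962471 -0.1800256   0.048     ]
handA [ 0.4902363  -0.35213221  0.048     ]
handB [ 0.46761606 -0.34560422  0.048     ]
[383.57575758 218.03030303] [381 215   6   7  33]
[252.93333333 189.06666667] [251 188   5   4  15]
[ 0.49326702 -0.2801896   0.048     ]
stone [363.35348837 215.14418605] [350 210  28  11 215] [ 0.50562396 -0.22266832  0.048     ]
```

```bash
cat > g.py <<'E'
import sys
from h import *
from scipy.spatial.transform import Rotation as Ro
# usage: g.py x y z yawdeg  -> rows values from the measured pose
O=np.array([.5435,.1465]); YAW=13.6
def ax(yaw=YAW):
    a=np.radians(yaw); return np.array([np.cos(a),np.sin(a)]),np.array([-np.sin(a),np.cos(a)])
def dock(x,y,z): ex,ey=ax(); p=O+x*ex+y*ey; return np.array([p[0],p[1],z])
def rows(p,yaw):
    s=manip.state(); q=s["tool_rot"]; R=Ro.from_quat([q[1],q[2],q[3],q[0]])
    ex,ey=ax(yaw); T=Ro.from_matrix(np.stack([[*ex,0],[*(-ey),0],[0,0,-1]],1))
    d=R.inv().apply(np.asarray(p)-s["position"]); w=(R.inv()*T).as_rotvec()
    print("t",round(s["time"],2),"pos",s["position"].round(4),"F",np.round(s["force"],2),"T",np.round(s["torque"],2),"w",round(s["gripper_width"],4))
    print("d",(d/.12).round(4),"r",(w/.5).round(4))
if __name__=="__main__":
    a=sys.argv[1:]
    if a[0]=="d": rows(dock(*map(float,a[1:4])),float(a[4]) if len(a)>4 else YAW)
    else: rows(list(map(float,a[:3])),float(a[3]))
E
python3 g.py .3 .19 .22 13.6
```

```text
t 0.3 pos [0.2042 0.4834 0.2031] F [-0.09 -0.33 -0.58] T [-0.03  0.01  0.03] w 0.0853
d [-1.9413  1.6866 -0.1395] r [7.0000e-04 1.4000e-03 1.8672e+00]
```

Candidates for the stick, in top-view pixels:
- The blue-handled stick with the off-white stone is at (378,218), and this is the one I want.
- The black-handled, red-stone stick is at (385,189).
- The turquoise bars are at (328,266) and (424,278), and the green one is at (251,275).

Only one knob has a red dot, at (223,207) on the yellow shutter. The close crops confirm both choices. Next I move towards the knob, keeping clear of the grinder.

```bash
python3 -m handwheel '[{"dx":-0.4,"dy":0.3,"dz":-0.1,"rz":0.3},{"dx":-0.7,"dy":0.6,"dz":-0.14,"rz":0.6},{"dx":-1,"dy":0.85,"dz":-0.14,"rz":0.9},{"dx":-1,"dy":0.85,"dz":-0.14,"rz":0.93},{"dx":-1,"dy":0.85,"dz":-0.14,"rz":0.93}]' 1 60; python3 g.py .34 .19 .22 13.6
```

```text
t 0.3 pos [0.2042 0.4834 0.2031] F [-0.09 -0.33 -0.58] T [-0.03  0.01  0.03] w 0.0853
d [-1.8116  1.9937 -0.1396] r [7.0000e-04 1.4000e-03 1.8672e+00]validation failed for argument at $[0]...
```

```bash
python3 -m handwheel '[{"dx":-0.4,"dy":0.3,"dz":-0.1,"rx":0,"ry":0,"rz":0.3},{"dx":-0.7,"dy":0.6,"dz":-0.14,"rx":0,"ry":0,"rz":0.6},{"dx":-1,"dy":0.85,"dz":-0.14,"rx":0,"ry":0,"rz":0.9},{"dx":-1,"dy":0.85,"dz":-0.14,"rx":0,"ry":0,"rz":0.93},{"dx":-1,"dy":0.85,"dz":-0.14,"rx":0,"ry":0,"rz":0.93}]' 1 60; python3 g.py .34 .19 .22 13.6
```

```text
time: 0.92
position: [0.2518, 0.3339, 0.2204]
tool_rot: [-0.001, 0.938, 0.346, 0.0]
force: [-0.3, 0.1, 1.1]
gripper_width: 0.0854
t 0.93 pos [0.2518 0.3339 0.2204] F [-0.27  0.09  1.09] T [-0.02  0.04  0.01] w 0.0854
d [-0.2194  1.3895  0.0022] r [-0.0019 -0.0017  0.938 ]
```

```bash
python3 -m handwheel '[{"dx":-0.15,"dy":0.4,"dz":0,"rx":0,"ry":0,"rz":0.3},{"dx":-0.3,"dy":0.8,"dz":0,"rx":0,"ry":0,"rz":0.6},{"dx":-0.3,"dy":1,"dz":0,"rx":0,"ry":0,"rz":0.94},{"dx":-0.3,"dy":1,"dz":0,"rx":0,"ry":0,"rz":0.94}]' - - ; python3 g.py d 0 .022 .20 13.6
```

```text
time: 1.42
position: [0.3029, 0.2191, 0.2203]
tool_rot: [-0.0, 0.993, 0.118, 0.0]
force: [0.4, 0.1, -0.5]
gripper_width: 0.0857
t 1.43 pos [0.3029 0.2191 0.2203] F [ 0.43  0.08 -0.54] T [ 0.01 -0.02  0.01] w 0.0857
d [1.8073 0.8742 0.1691] r [-0.0011 -0.0009 -0.0022]
```

```bash
python3 -m handwheel '[{"dx":0.4,"dy":0.3,"dz":0,"rx":0,"ry":0,"rz":0},{"dx":0.8,"dy":0.6,"dz":0,"rx":0,"ry":0,"rz":0},{"dx":1,"dy":0.874,"dz":0,"rx":0,"ry":0,"rz":0},{"dx":1,"dy":0.874,"dz":0,"rx":0,"ry":0,"rz":0}]' - - ; python3 g.py d 0 .022 .20 13.6; python3 -m handwheel '[{"dx":0.4,"dy":0,"dz":0.08,"rx":0,"ry":0,"rz":0},{"dx":0.8,"dy":0,"dz":0.16,"rx":0,"ry":0,"rz":0},{"dx":0.8,"dy":0,"dz":0.16,"rx":0,"ry":0,"rz":0},{"dx":0.8,"dy":0,"dz":0.16,"rx":0,"ry":0,"rz":0}]' - - ; python3 g.py d 0 .022 .20 13.6
python3 - <<'E'
from h import *
t=cam("top"); s=cam("scene")
crop(t,160,150,290,250,"pics/t1.png",6);crop(s,370,100,500,220,"pics/s1.png",5)
E
```

```text
time: 1.92
position: [0.4455, 0.1453, 0.2196]
tool_rot: [-0.0, 0.993, 0.118, 0.0]
force: [-0.4, -0.2, 0.6]
gripper_width: 0.0856
t 1.93 pos [0.4455 0.1453 0.2196] F [-0.35 -0.21  0.57] T [ 0.04  0.03 -0.03] w 0.0856
d [ 0.7961 -0.0009  0.1634] r [-0.0007 -0.0003 -0.0009]
time: 2.42
position: [0.5351, 0.1687, 0.2005]
tool_rot: [-0.0, 0.993, 0.119, -0.001]
force: [0.2, 0.4, 0.2]
gripper_width: 0.0857
t 2.42 pos [0.5351 0.1687 0.2005] F [0.24 0.41 0.18] T [-0.01  0.03  0.01] w 0.0857
d [0.0243 0.0126 0.0038] r [-0.0008  0.0046  0.0036]
```

View pics/t1.png

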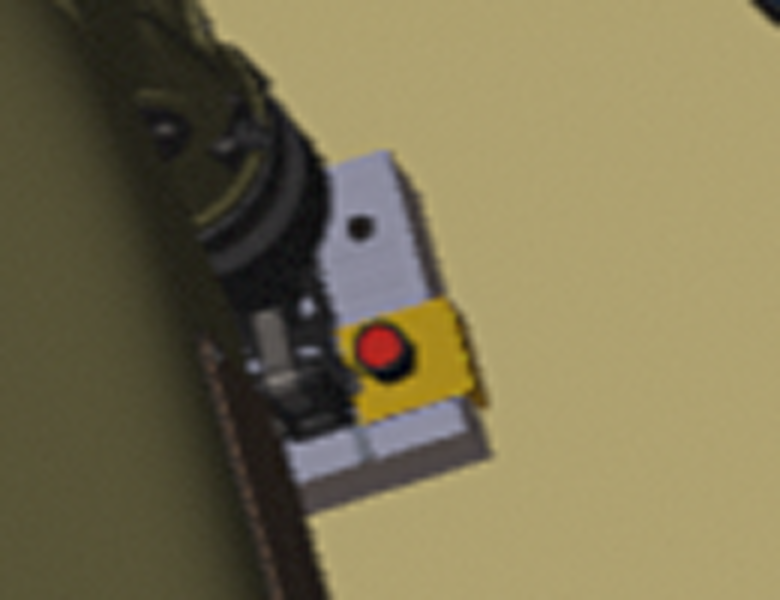

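View pics/s1.png

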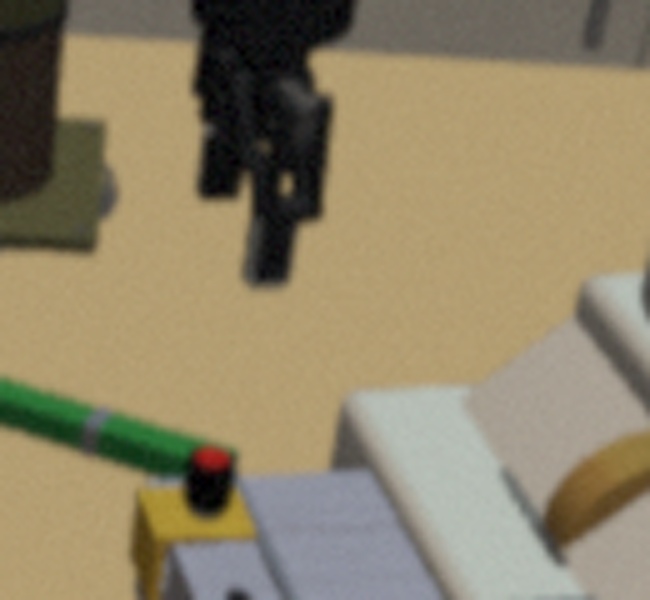

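```bash
python3 -m handwheel '[{"dx":0.024,"dy":0.01,"dz":0.4,"rx":0,"ry":0,"rz":0},{"dx":0.024,"dy":0.01,"dz":0.7,"rx":0,"ry":0,"rz":0},{"dx":0.024,"dy":0.01,"dz":0.89,"rx":0,"ry":0,"rz":0},{"dx":0.024,"dy":0.01,"dz":0.89,"rx":0,"ry":0,"rz":0},{"dx":0.024,"dy":0.01,"dz":0.89,"rx":0,"ry":0,"rz":0}]' - - ; python3 g.py d 0 .022 .093 13.6
python3 - <<'E'
from h import *
t=cam("top"); s=cam("scene")
crop(t,180,150,270,250,"pics/t2.png",6);crop(s,380,120,480,230,"pics/s2.png",5)
E
```

```text
time: 3.15
position: [0.54, 0.1671, 0.0958]
tool_rot: [-0.0, 0.993, 0.118, 0.001]
force: [-0.0, 0.1, -0.3]
gripper_width: 0.0856
t 3.15 pos [0.54   0.1671 0.0958] F [-0.04  0.14 -0.29] T [-0.01  0.03  0.02] w 0.0856
d [-0.0122 -0.0099  0.023 ] r [-0.0004 -0.0041 -0.0019]
```

View pics/t2.png

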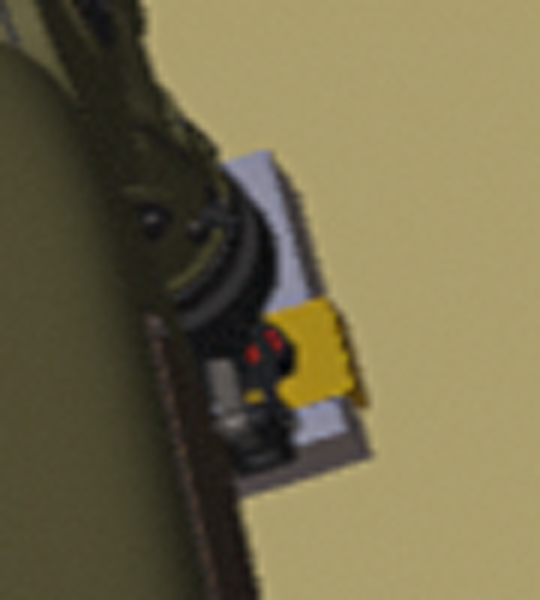

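View pics/s2.png

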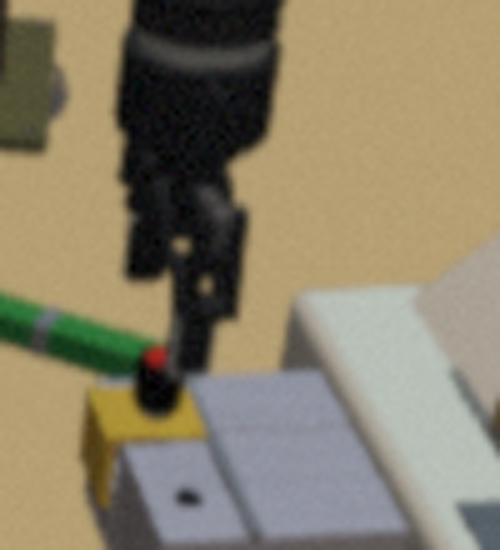

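```bash
python3 - <<'E'
from h import *
from g import ax
s=cam("scene");t=cam("top"); p=manip.state()["position"]; ex,ey=ax()
for n,d in dict(tcp=(0,0,0),xp=(*(.043*ex),.013),xm=(*(-.043*ex),.013),yp=(*(.043*ey),.013),ym=(*(-.043*ey),.013),up=(0,0,.073)).items():
    a=proj(s,p+np.array(d)); b=proj(t,p+np.array(d)); print(n,((a-[380,120])*5).round(),((b-[180,150])*6).round())
crop(s,330,60,500,230,"pics/s3.png",4)
E
```

```text
tcp [152. 390.] [268. 351.]
xp [175. 416.] [239. 259.]
xm [135. 326.] [285. 434.]
yp [235. 366.] [170. 373.]
ym [ 73. 373.] [353. 318.]
up [167. 272.] [232. 315.]
```

View pics/s3.png

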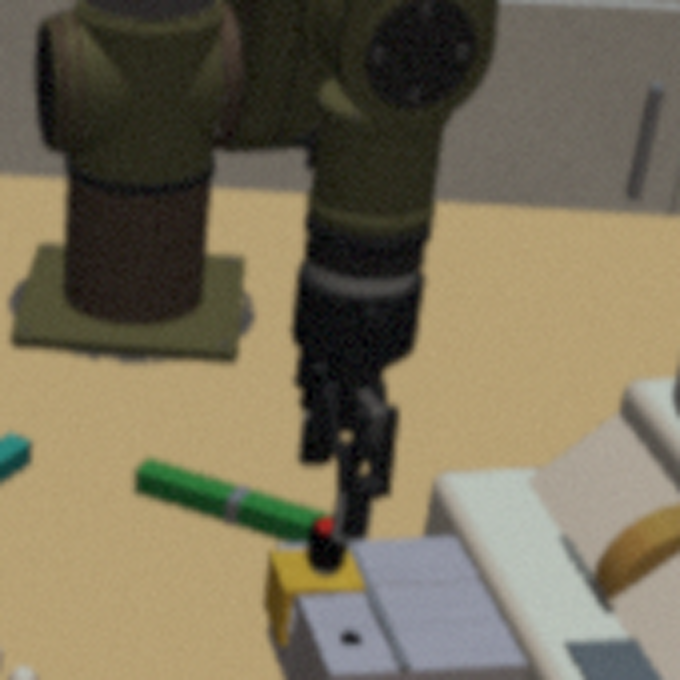

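```bash
python3 - <<'E'
from h import *
s=cam("scene");t=cam("top")
for c,b,n in((s,(390,150,440,210),"s4"),(t,(205,180,245,235),"t4")):
    im=c[0][b[1]:b[3],b[0]:b[2]].astype(float); im=255*(im/255)**.45
    cv2.imwrite(f"pics/{n}.png",cv2.resize(im.astype(np.uint8),None,fx=10,fy=10,interpolation=cv2.INTER_CUBIC))
E
```

```text
(no output)
```

View pics/s4.png

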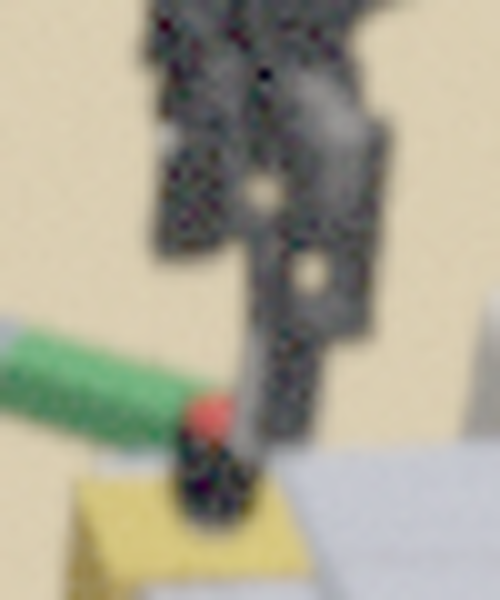

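View pics/t4.png

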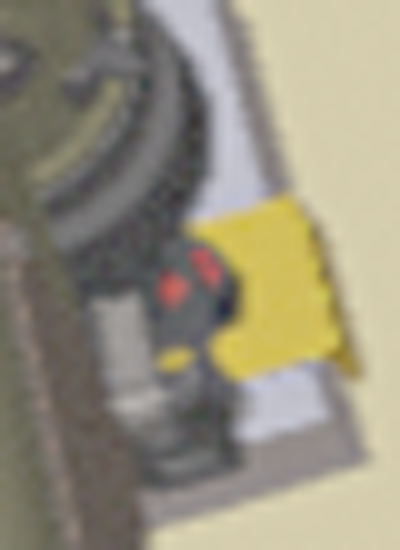

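```bash
python3 - <<'E'
from h import *
s=cam("scene");t=cam("top")
for z in (.08,.1,.109,.12,.14): print(z,"near",plane(s,417.5,193.5,z).round(3),"far",plane(s,409,174,z).round(3),"top dot",plane(t,224,207,z).round(3),"top low", plane(t,221,224,z).round(3))
print(manip.state()["joints"])
E
```

```text
0.08 near [0.491 0.188 0.08 ] far [0.39  0.165 0.08 ] top dot [0.549 0.172 0.08 ] top low [0.501 0.181 0.08 ]
0.1 near [0.522 0.185 0.1  ] far [0.424 0.163 0.1  ] top dot [0.544 0.168 0.1  ] top low [0.497 0.177 0.1  ]
0.109 near [0.536 0.184 0.109] far [0.44  0.162 0.109] top dot [0.542 0.166 0.109] top low [0.495 0.175 0.109]
0.12 near [0.553 0.183 0.12 ] far [0.458 0.161 0.12 ] top dot [0.539 0.164 0.12 ] top low [0.493 0.172 0.12 ]
0.14 near [0.584 0.18  0.14 ] far [0.492 0.159 0.14 ] top dot [0.535 0.159 0.14 ] top low [0.489 0.168 0.14 ]
[ 2.99603267e-01  3.93149747e-01 -2.36727021e-01  9.40228448e-01
  2.93169887e-05  1.63441639e+00]
```

Scene view: the visible finger ends, near px (418,194) and (409,174), look about 30 mm higher than the TCP model predicts. Closing here does no harm and settles it, since the knob is 26 mm wide.

```bash
python3 -m handwheel '[{"dx":0,"dy":0,"dz":0,"rx":0,"ry":0,"rz":0},{"dx":0,"dy":0,"dz":0,"rx":0,"ry":0,"rz":0},{"dx":0,"dy":0,"dz":0,"rx":0,"ry":0,"rz":0},{"dx":0,"dy":0,"dz":0,"rx":0,"ry":0,"rz":0},{"dx":0,"dy":0,"dz":0,"rx":0,"ry":0,"rz":0}]' 0 40 ; python3 g.py d 0 .022 .093 13.6
python3 - <<'E'
from h import *
s=cam("scene");t=cam("top")
for c,b,n in((s,(390,150,440,210),"s5"),(t,(205,180,245,235),"t5")):
    im=c[0][b[1]:b[3],b[0]:b[2]].astype(float); im=255*(im/255)**.45
    cv2.imwrite(f"pics/{n}.png",cv2.resize(im.astype(np.uint8),None,fx=10,fy=10,interpolation=cv2.INTER_CUBIC))
E
```

```text
time: 4.18
position: [0.5397, 0.1667, 0.0942]
tool_rot: [0.0, 0.993, 0.118, -0.0]
force: [-0.4, -0.5, -0.0]
gripper_width: 0.0003
t 4.17 pos [0.5397 0.1667 0.0942] F [-0.41 -0.5  -0.03] T [-0.02 -0.   -0.03] w 0.0003
d [-0.0086 -0.0121  0.0099] r [ 0.      0.0001 -0.0027]
```

View pics/s5.png

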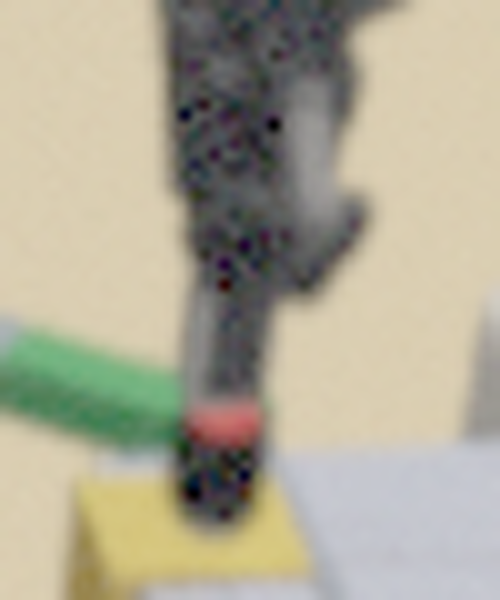

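```bash
python3 - <<'E'
from h import *
s=cam("scene")
for z in (.1,.11,.12,.125,.13): print(z,plane(s,412.3,190,z).round(4))
E
```

```text
0.1 [0.5073 0.172  0.1   ]
0.11 [0.523  0.1707 0.11  ]
0.12 [0.5387 0.1695 0.12  ]
0.125 [0.5466 0.1689 0.125 ]
0.13 [0.5545 0.1683 0.13  ]
```

View pics/t5.png

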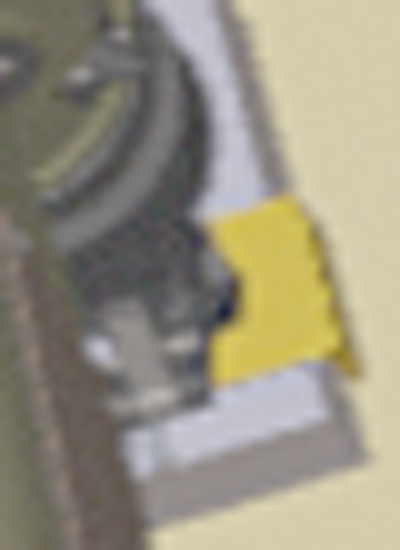

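Reported TCP z is 0.094, but the shut tips are seen at about z 0.122, and nothing was gripped. So the real tips sit roughly 25 to 28 mm above the reported TCP. I'll find the offset exactly with a gentle touch on the knob top, which is at 116 mm.

```bash
python3 -m handwheel '[{"dx":0,"dy":0,"dz":0.02,"rx":0,"ry":0,"rz":0},{"dx":0,"dy":0,"dz":0.02,"rx":0,"ry":0,"rz":0}]' - - ; python3 -m handwheel '[{"dx":0,"dy":0,"dz":0.02,"rx":0,"ry":0,"rz":0},{"dx":0,"dy":0,"dz":0.02,"rx":0,"ry":0,"rz":0}]' - -;python3 g.py d 0 .022 .093 13.6
```

```text
time: 4.58
position: [0.5394, 0.1666, 0.0915]
tool_rot: [0.0, 0.993, 0.118, -0.0]
force: [-0.3, 0.2, -0.3]
gripper_width: 0.0001
time: 4.82
position: [0.5395, 0.1666, 0.0891]
tool_rot: [0.0, 0.993, 0.118, -0.0]
force: [-0.2, 0.6, -0.2]
gripper_width: 0.0001
t 4.83 pos [0.5395 0.1666 0.0891] F [-0.21  0.65 -0.21] T [0.   0.01 0.02] w 0.0001
d [-0.0068 -0.0122 -0.0321] r [ 0.0001  0.001  -0.0028]
```

```bash
python3 -m handwheel '[{"dx":0,"dy":0,"dz":0.015,"rx":0,"ry":0,"rz":0},{"dx":0,"dy":0,"dz":0.015,"rx":0,"ry":0,"rz":0}]' - -|sed -n '2p;4p' ; python3 -m handwheel '[{"dx":0,"dy":0,"dz":0.015,"rx":0,"ry":0,"rz":0},{"dx":0,"dy":0,"dz":0.015,"rx":0,"ry":0,"rz":0}]' - -|sed -n '2p;4p'
```

```text
position: [0.5402, 0.1669, 0.0881]
force: [0.4, -0.8, 3.3]
position: [0.5414, 0.1672, 0.088]
force: [-0.6, -1.2, 11.1]
```

```bash
python3 -m handwheel '[{"dx":0,"dy":0,"dz":0.015,"rx":0,"ry":0,"rz":0},{"dx":0,"dy":0,"dz":0.015,"rx":0,"ry":0,"rz":0}]' - -|sed -n '2p;4p' 
```

```text
position: [0.5416, 0.1673, 0.0878]
force: [-3.8, -0.5, 20.7]
```

```bash
python3 -m handwheel '[{"dx":0,"dy":0,"dz":-0.1,"rx":0,"ry":0,"rz":0},{"dx":0,"dy":0,"dz":-0.1,"rx":0,"ry":0,"rz":0}]' - - >/dev/null; python3 -m handwheel '[{"dx":0,"dy":0,"dz":-0.1,"rx":0,"ry":0,"rz":0},{"dx":0,"dy":0,"dz":-0.1,"rx":0,"ry":0,"rz":0},{"dx":0,"dy":0,"dz":-0.1,"rx":0,"ry":0,"rz":0},{"dx":0,"dy":0,"dz":-0.1,"rx":0,"ry":0,"rz":0}]' 1 - ; python3 g.py d 0 .022 .063 13.6
```

```text
time: 6.32
position: [0.5394, 0.1666, 0.1076]
tool_rot: [0.0, 0.993, 0.118, -0.0]
force: [0.5, -0.6, -0.4]
gripper_width: 0.072
t 6.33 pos [0.5394 0.1666 0.1076] F [ 0.54 -0.6  -0.35] T [-0.04 -0.06  0.  ] w 0.072
d [-0.0057 -0.0121  0.3715] r [ 0.0001  0.0016 -0.0027]
```

```bash
python3 -m handwheel '[{"dx":0,"dy":0,"dz":0.1,"rx":0,"ry":0,"rz":0},{"dx":0,"dy":0,"dz":0.2,"rx":0,"ry":0,"rz":0},{"dx":0,"dy":0,"dz":0.3,"rx":0,"ry":0,"rz":0},{"dx":0,"dy":0,"dz":0.36,"rx":0,"ry":0,"rz":0},{"dx":0,"dy":0,"dz":0.36,"rx":0,"ry":0,"rz":0}]' - - ; python3 -m handwheel '[{"dx":0,"dy":0,"dz":0,"rx":0,"ry":0,"rz":0},{"dx":0,"dy":0,"dz":0,"rx":0,"ry":0,"rz":0},{"dx":0,"dy":0,"dz":0,"rx":0,"ry":0,"rz":0},{"dx":0,"dy":0,"dz":0,"rx":0,"ry":0,"rz":0},{"dx":0,"dy":0,"dz":0,"rx":0,"ry":0,"rz":0}]' 0 40; python3 g.py d 0 .022 .063 13.6
python3 - <<'E'
from h import *
s=cam("scene");t=cam("top")
for c,b,n in((s,(390,150,440,210),"s6"),):
    im=c[0][b[1]:b[3],b[0]:b[2]].astype(float); im=255*(im/255)**.45
    cv2.imwrite(f"pics/{n}.png",cv2.resize(im.astype(np.uint8),None,fx=10,fy=10,interpolation=cv2.INTER_CUBIC))
E
```

```text
time: 6.95
position: [0.539, 0.1665, 0.0639]
tool_rot: [0.0, 0.993, 0.118, -0.001]
force: [-0.4, -0.8, -0.4]
gripper_width: 0.0851
time: 7.58
position: [0.54, 0.1668, 0.0653]
tool_rot: [-0.0, 0.993, 0.118, 0.0]
force: [0.7, 0.2, 4.2]
gripper_width: 0.0246
t 7.58 pos [0.54   0.1668 0.0653] F [0.72 0.15 4.22] T [-0.03  0.07 -0.02] w 0.0246
d [-0.0117 -0.0117  0.0193] r [-0.0001 -0.0018 -0.0026]
```

View pics/s6.png

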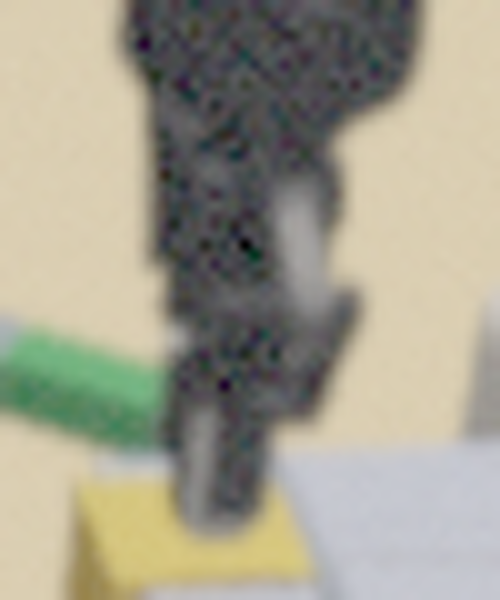

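```bash
python3 -m handwheel '[{"dx":0,"dy":0,"dz":-0.04,"rx":0,"ry":0,"rz":0},{"dx":0,"dy":0,"dz":-0.08,"rx":0,"ry":0,"rz":0},{"dx":0,"dy":0,"dz":-0.11,"rx":0,"ry":0,"rz":0},{"dx":0,"dy":0,"dz":-0.11,"rx":0,"ry":0,"rz":0},{"dx":0,"dy":0,"dz":-0.11,"rx":0,"ry":0,"rz":0}]' 0 60; python3 g.py d .072 .022 .075 13.6
```

```text
time: 8.3
position: [0.539, 0.1665, 0.0775]
tool_rot: [0.0, 0.993, 0.118, -0.001]
force: [0.1, 0.6, -7.0]
gripper_width: 0.0239
t 8.3 pos [0.539  0.1665 0.0775] F [ 0.11  0.6  -7.02] T [ 0.12 -0.08  0.04] w 0.0239
d [ 0.5969 -0.013   0.0198] r [ 0.0001  0.0028 -0.0027]
```

```bash
python3 -m handwheel '[{"dx":0.06,"dy":0,"dz":0,"rx":0,"ry":0,"rz":0},{"dx":0.12,"dy":0,"dz":0,"rx":0,"ry":0,"rz":0},{"dx":0.18,"dy":0,"dz":0,"rx":0,"ry":0,"rz":0},{"dx":0.25,"dy":0,"dz":0,"rx":0,"ry":0,"rz":0}]' - -; python3 g.py d .072 .022 .075 13.6
```

```text
time: 8.8
position: [0.5691, 0.174, 0.0778]
tool_rot: [-0.0, 0.993, 0.118, -0.0]
force: [-1.5, 0.6, -6.6]
gripper_width: 0.024
t 8.8 pos [0.5691 0.174  0.0778] F [-1.51  0.62 -6.56] T [0.17 0.34 0.02] w 0.024
d [ 0.3387 -0.0112  0.023 ] r [-0.0009  0.0013 -0.0026]
```

It slides freely, with about 1.5 N of drag and the lift held. Carrying on.

```bash
python3 -m handwheel '[{"dx":0.07,"dy":0,"dz":0,"rx":0,"ry":0,"rz":0},{"dx":0.14,"dy":0,"dz":0,"rx":0,"ry":0,"rz":0},{"dx":0.21,"dy":0,"dz":0,"rx":0,"ry":0,"rz":0},{"dx":0.28,"dy":0,"dz":0,"rx":0,"ry":0,"rz":0},{"dx":0.33,"dy":0,"dz":0,"rx":0,"ry":0,"rz":0},{"dx":0.33,"dy":0,"dz":0,"rx":0,"ry":0,"rz":0}]' - -; python3 g.py d .072 .022 .075 13.6
```

```text
time: 9.55
position: [0.6086, 0.1838, 0.0781]
tool_rot: [-0.001, 0.993, 0.118, 0.001]
force: [0.1, 4.6, -6.9]
gripper_width: 0.0243
t 9.55 pos [0.6086 0.1838 0.0781] F [ 0.05  4.6  -6.91] T [ 0.82  0.07 -0.03] w 0.0243
d [-0.0002 -0.0091  0.0261] r [-0.0016 -0.0037 -0.0023]
```

```bash
python3 -m handwheel '[{"dx":0,"dy":0,"dz":0.04,"rx":0,"ry":0,"rz":0},{"dx":0,"dy":0,"dz":0.08,"rx":0,"ry":0,"rz":0},{"dx":0,"dy":0,"dz":0.1,"rx":0,"ry":0,"rz":0},{"dx":0,"dy":0,"dz":0.1,"rx":0,"ry":0,"rz":0}]' - -; python3 g.py d .072 .022 .075 13.6
```

```text
time: 10.05
position: [0.6075, 0.1834, 0.0662]
tool_rot: [-0.0, 0.993, 0.118, 0.0]
force: [-0.5, 5.1, -3.5]
gripper_width: 0.0239
t 10.05 pos [0.6075 0.1834 0.0662] F [-0.51  5.11 -3.46] T [ 1.    0.15 -0.01] w 0.0239
d [ 0.0092 -0.0096 -0.0736] r [-0.0015 -0.0018 -0.0023]
```

```bash
python3 -m handwheel '[{"dx":0,"dy":0,"dz":0,"rx":0,"ry":0,"rz":0},{"dx":0,"dy":0,"dz":0,"rx":0,"ry":0,"rz":0},{"dx":0,"dy":0,"dz":0,"rx":0,"ry":0,"rz":0},{"dx":0,"dy":0,"dz":0,"rx":0,"ry":0,"rz":0},{"dx":0,"dy":0,"dz":-0.3,"rx":0,"ry":0,"rz":0},{"dx":0,"dy":0,"dz":-0.6,"rx":0,"ry":0,"rz":0},{"dx":0,"dy":0,"dz":-0.9,"rx":0,"ry":0,"rz":0},{"dx":0,"dy":0.4,"dz":-0.9,"rx":0,"ry":0,"rz":0},{"dx":0,"dy":0.8,"dz":-0.9,"rx":0,"ry":0,"rz":0},{"dx":0,"dy":1,"dz":-0.9,"rx":0,"ry":0,"rz":0},{"dx":0,"dy":1,"dz":-0.9,"rx":0,"ry":0,"rz":0}]' 1 -; python3 g.py d .072 .022 .075 13.6
python3 - <<'E'
from h import *
s=cam("scene");t=cam("top")
crop(t,170,160,270,260,"pics/t7.png",6); crop(s,380,150,480,260,"pics/s7.png",5)
E
```

```text
time: 11.42
position: [0.6356, 0.0648, 0.1739]
tool_rot: [-0.0, 0.993, 0.116, -0.0]
force: [-0.5, 0.6, 0.0]
gripper_width: 0.0853
t 11.43 pos [0.6356 0.0648 0.1739] F [-0.49  0.57  0.02] T [ 0.   -0.02  0.01] w 0.0853
d [ 0.01   -1.0254  0.8242] r [-0.0005  0.0003 -0.008 ]
```

View pics/t7.png

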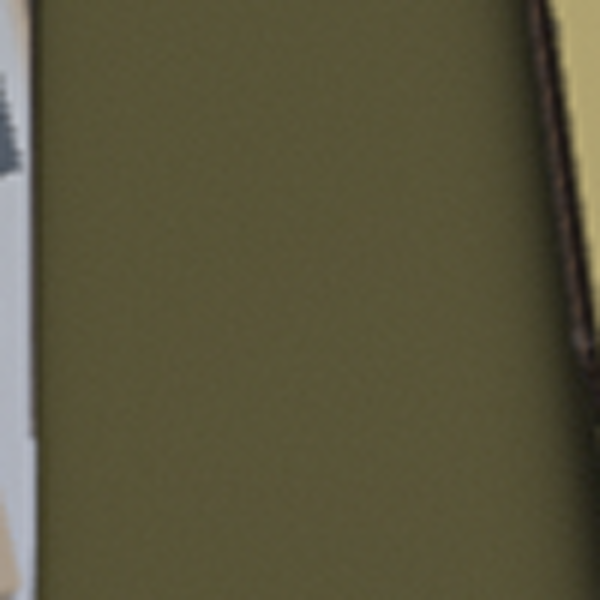

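View pics/s7.png

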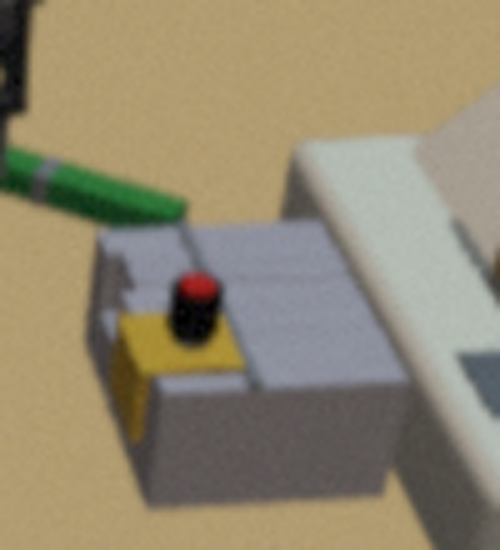

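Scene view: the shutter is fully open, with the knob at about px (419,211) and apparently down. Next, the stick.

```bash
python3 g.py .4847 -.3195 .15 -11; python3 - <<'E'
from h import *
t=cam("top"); print(plane(t,297,140,.03),plane(t,425,143,.05))
E
```

```text
t 11.53 pos [0.6351 0.0668 0.1738] F [0.24 0.69 0.07] T [-0.05  0.03  0.02] w 0.0855
d [-1.9716  2.8371  0.1968] r [-0.0015  0.0012  0.856 ]
[ 0.75773497 -0.04351217  0.03      ] [ 0.71442721 -0.42997975  0.05      ]
```

```bash
python3 -m handwheel '[{"dx":-0.35,"dy":0.35,"dz":0,"rx":0,"ry":0,"rz":0.2},{"dx":-0.7,"dy":0.7,"dz":0,"rx":0,"ry":0,"rz":0.4},{"dx":-1,"dy":1,"dz":0.05,"rx":0,"ry":0,"rz":0.6},{"dx":-1,"dy":1,"dz":0.05,"rx":0,"ry":0,"rz":0.8},{"dx":-1,"dy":1,"dz":0.05,"rx":0,"ry":0,"rz":0.856},{"dx":-1,"dy":1,"dz":0.05,"rx":0,"ry":0,"rz":0.856}]' - - >/dev/null; python3 g.py .4847 -.3195 .15 -11
```

```text
t 12.32 pos [ 0.5473 -0.0773  0.1681] F [-0.41 -0.43  0.42] T [0.03 0.02 0.03] w 0.0855
d [-0.1327  2.0804  0.1504] r [-0.0005 -0.0008  0.0057]
```

```bash
python3 -m handwheel '[{"dx":0,"dy":0.4,"dz":0,"rx":0,"ry":0,"rz":0},{"dx":-0.06,"dy":0.8,"dz":0,"rx":0,"ry":0,"rz":0},{"dx":-0.06,"dy":1,"dz":0,"rx":0,"ry":0,"rz":0.005},{"dx":-0.06,"dy":1,"dz":0,"rx":0,"ry":0,"rz":0.005}]' - - >/dev/null;python3 -m handwheel '[{"dx":0,"dy":0.4,"dz":0,"rx":0,"ry":0,"rz":0},{"dx":-0.07,"dy":0.8,"dz":0.1,"rx":0,"ry":0,"rz":0},{"dx":-0.07,"dy":1,"dz":0.15,"rx":0,"ry":0,"rz":0},{"dx":-0.07,"dy":1,"dz":0.15,"rx":0,"ry":0,"rz":0}]' - - >/dev/null; python3 g.py .4847 -.3195 .15 -11
python3 - <<'E'
from m import *
s=cam("scene");t=cam("top")
crop(t,170,160,270,260,"pics/t8.png",6); crop(s,380,150,480,260,"pics/s8.png",5)
crop(t,335,165,435,245,"pics/t9.png",7);crop(s,200,100,300,240,"pics/s9.png",5)
red=lambda b,g,r:(r>120)&(r>2*g)&(r>2*b)
a=blob(t,195,180,250,230,red)[0]; b=blob(s,400,190,435,225,red)[0]
print(a,b,tri(t,a,s,b),plane(t,*a,.116),plane(s,*b,.116))
E
```

```text
t 13.32 pos [ 0.4856 -0.3107  0.1493] F [-0.05 -0.54 -0.15] T [-0.01 -0.01 -0.  ] w 0.0855
d [ 0.0065  0.0732 -0.006 ] r [-0.0018  0.0016 -0.0052]
[216.4 183.5] [419.38095238 206.42857143] (array([0.60820551, 0.18552939, 0.11756052]), np.float64(0.00215112337463639)) [0.60865721 0.18479108 0.116     ] [0.60554207 0.18684522 0.116     ]
```

View pics/t8.png

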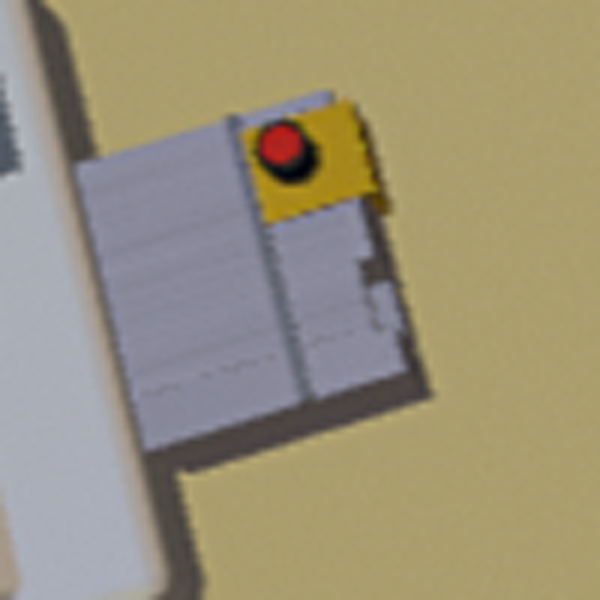

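View pics/t9.png

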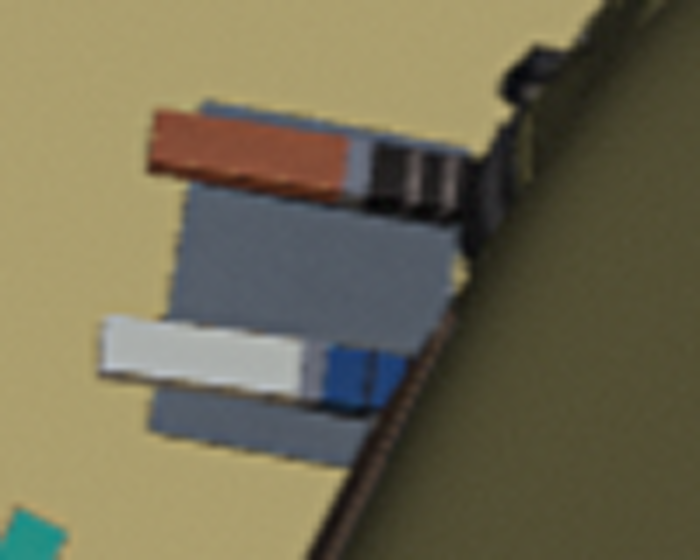

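View pics/s9.png

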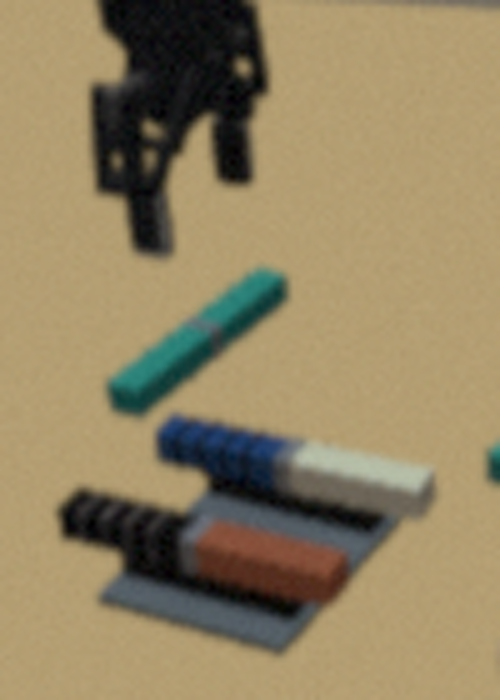

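```bash
python3 - <<'E'
from m import *
t=cam("top"); s=cam("scene")
u=lambda cx,cy,x0,y0,k:(x0+(cx+.5)/k-.5,y0+(cy+.5)/k-.5)
P=[plane(t,*u(*p,335,165,7),.008) for p in((205,100),(470,150),(150,432),(428,480))]
for p in P: print(p.round(4))
for a,b in((0,1),(2,3)): d=P[a]-P[b]; print(np.degrees(np.arctan2(-d[0],d[1])),np.linalg.norm(d))
print(sum(P)/4)
ce,st,m=blob(t,345,200,420,235,lambda b,g,r:(b>110)&(g>110)&(r>110)&(abs(r-b)<40))
cn=cv2.findContours(m.astype(np.uint8),0,1)[0]; print(cv2.minAreaRect(max(cn,key=cv2.contourArea)))
for p in ((435,480),(405,470)): pass
for p in ((435,482),(410,513),(165,420)): print(plane(s,*u(*p,200,100,5),.048).round(4))
E
```

```text
[ 0.6261 -0.2404  0.008 ]
[ 0.5958 -0.3535  0.008 ]
[ 0.4812 -0.203   0.008 ]
[ 0.4529 -0.3185  0.008 ]
-14.98355364966195 0.11712191078274484
-13.774631519059437 0.11898642204515845
[ 0.53901849 -0.27884318  0.008     ]
((363.26995849609375, 215.1099853515625), (29.415645599365234, 8.061017990112305), 8.130102157592773)
[ 0.5135 -0.1752  0.048 ]
[ 0.546  -0.1821  0.048 ]
[ 0.4741 -0.3483  0.048 ]
```

```bash
python3 g.py .4847 -.3195 -.007 -11.3; python3 -m handwheel '[{"dx":0.006,"dy":0.06,"dz":0.3,"rx":0,"ry":0,"rz":0},{"dx":0.006,"dy":0.06,"dz":0.6,"rx":0,"ry":0,"rz":0},{"dx":0.006,"dy":0.06,"dz":0.9,"rx":0,"ry":0,"rz":0},{"dx":0.006,"dy":0.06,"dz":1,"rx":0,"ry":0,"rz":0},{"dx":0.006,"dy":0.06,"dz":1,"rx":0,"ry":0,"rz":0}]' - - ; python3 g.py .4847 -.3195 -.007 -11.3
python3 - <<'E'
from h import *
s=cam("scene");t=cam("top")
crop(t,335,165,435,245,"pics/t10.png",7);crop(s,200,130,300,230,"pics/s10.png",6)
E
```

```text
t 13.53 pos [ 0.4862 -0.3095  0.1503] F [ 0.26 -0.9   0.25] T [0.   0.02 0.03] w 0.0855
d [0.0031 0.0852 1.3108] r [-0.0009 -0.0007  0.0101]
time: 14.15
position: [0.4848, -0.3173, 0.0299]
tool_rot: [-0.0, 0.995, -0.097, -0.0]
force: [-0.8, -0.5, 0.8]
gripper_width: 0.0855
t 14.15 pos [ 0.4848 -0.3173  0.0299] F [-0.81 -0.52  0.79] T [-0.03  0.02 -0.02] w 0.0855
d [0.0034 0.0184 0.3078] r [-0.001   0.0019  0.0078]
```

View pics/s10.png

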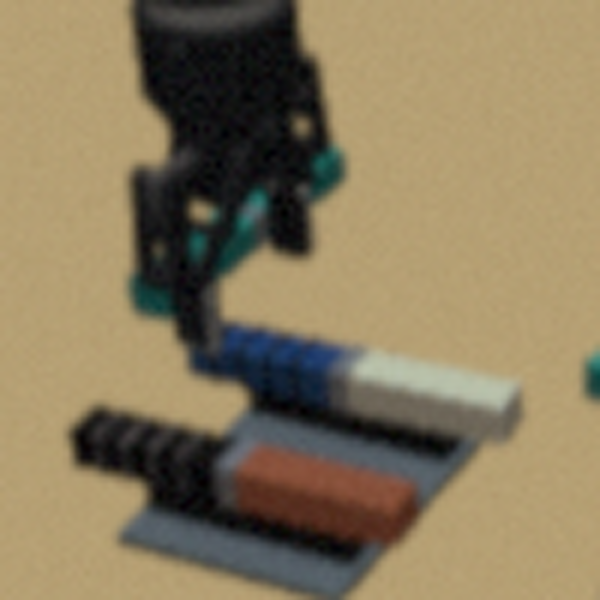

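```bash
python3 -m handwheel '[{"dx":0.003,"dy":-0.02,"dz":0.1,"rx":0,"ry":0,"rz":0.008},{"dx":0.003,"dy":-0.02,"dz":0.2,"rx":0,"ry":0,"rz":0.008},{"dx":0.003,"dy":-0.02,"dz":0.3,"rx":0,"ry":0,"rz":0.008},{"dx":0.003,"dy":-0.02,"dz":0.3,"rx":0,"ry":0,"rz":0.008},{"dx":0.003,"dy":-0.02,"dz":0.3,"rx":0,"ry":0,"rz":0.008}]' 0.65 40 ; python3 g.py .4847 -.3195 -.007 -11.3
python3 - <<'E'
from h import *
s=cam("scene");t=cam("top")
crop(s,200,130,300,230,"pics/s11.png",6)
E
```

```text
time: 14.88
position: [0.4855, -0.3159, -0.0061]
tool_rot: [-0.0, 0.995, -0.099, -0.0]
force: [0.3, -0.1, -0.4]
gripper_width: 0.0555
t 14.88 pos [ 0.4855 -0.3159 -0.0061] F [ 0.29 -0.13 -0.41] T [ 0.03  0.03 -0.02] w 0.0555
d [-0.0004  0.0304  0.0071] r [-0.0001  0.0005 -0.0028]
```

View pics/s11.png

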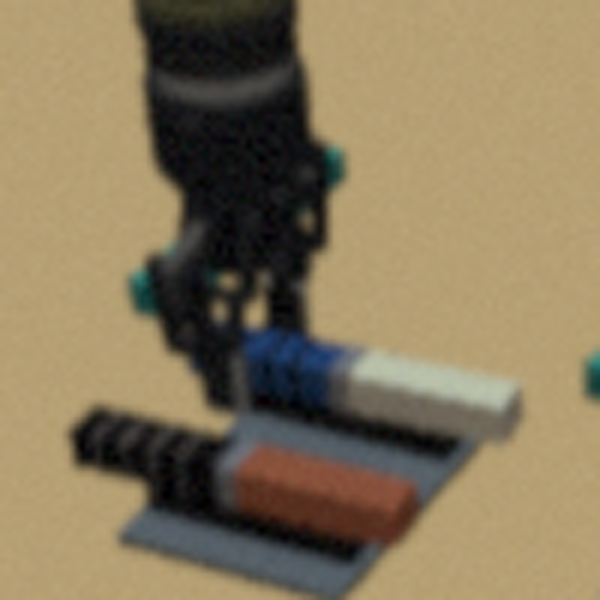

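Scene view: the jaws straddle the blue handle, with the near finger at about (236,194), clear of the black handle. Closing now.

```bash
python3 -m handwheel '[{"dx":0,"dy":0,"dz":0,"rx":0,"ry":0,"rz":0},{"dx":0,"dy":0,"dz":0,"rx":0,"ry":0,"rz":0},{"dx":0,"dy":0,"dz":0,"rx":0,"ry":0,"rz":0},{"dx":0,"dy":0,"dz":0,"rx":0,"ry":0,"rz":0},{"dx":0,"dy":0,"dz":0,"rx":0,"ry":0,"rz":0}]' 0 60 ; python3 g.py .4847 -.3195 -.007 -11.3
```

```text
time: 15.6
position: [0.4851, -0.3159, -0.0055]
tool_rot: [0.0, 0.995, -0.099, -0.0]
force: [-4.5, 0.2, 4.6]
gripper_width: 0.0228
t 15.6 pos [ 0.4851 -0.3159 -0.0055] F [-4.46  0.23  4.59] T [ 0.12  0.57 -0.06] w 0.0228
d [0.0028 0.0297 0.0124] r [ 0.0008  0.0009 -0.0031]
```

```bash
python3 -m handwheel '[{"dx":0,"dy":0,"dz":-0.1,"rx":0,"ry":0,"rz":0},{"dx":0,"dy":0,"dz":-0.3,"rx":0,"ry":0,"rz":0},{"dx":0,"dy":0,"dz":-0.5,"rx":0,"ry":0,"rz":0},{"dx":0,"dy":0,"dz":-0.7,"rx":0,"ry":0,"rz":0},{"dx":0,"dy":0,"dz":-0.7,"rx":0,"ry":0,"rz":0},{"dx":0,"dy":0,"dz":-0.7,"rx":0,"ry":0,"rz":0}]' - - ; python3 g.py .4847 -.3195 -.007 -11.3
python3 - <<'E'
from h import *
s=cam("scene");t=cam("top")
crop(s,200,100,300,230,"pics/s12.png",5);crop(t,325,165,435,245,"pics/t12.png",7)
E
```

```text
time: 16.35
position: [0.4852, -0.3156, 0.0773]
tool_rot: [-0.0, 0.995, -0.099, -0.0]
force: [-0.4, -0.2, -2.0]
gripper_width: 0.0228
t 16.35 pos [ 0.4852 -0.3156  0.0773] F [-0.37 -0.22 -2.  ] T [-0.16  0.09  0.01] w 0.0228
d [0.0028 0.0332 0.7025] r [-0.0007  0.0014 -0.0023]
```

View pics/s12.png

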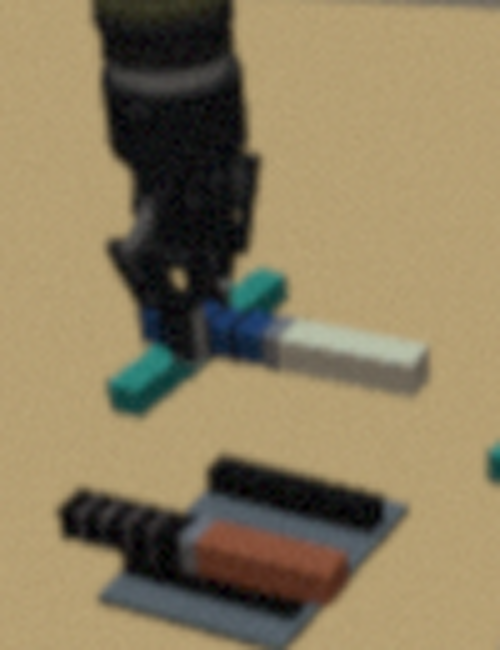

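View pics/t12.png

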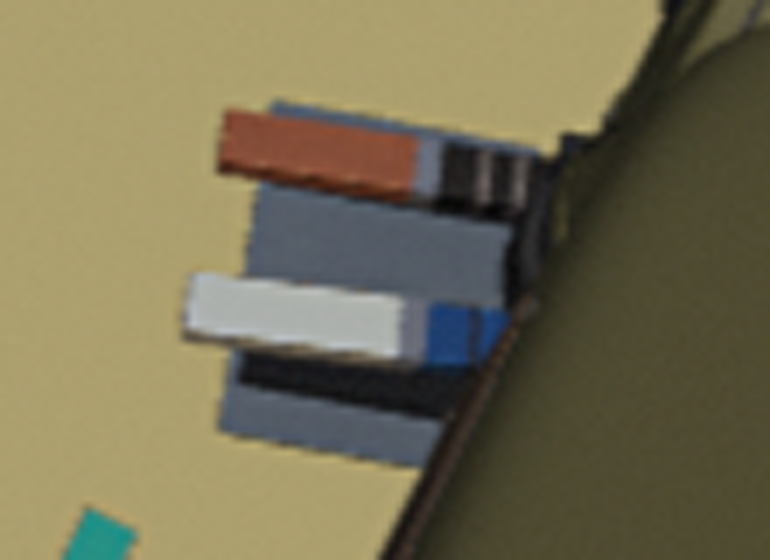

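```bash
sed -i 's/^O=.*/O=np.array([.5444,.1467]); YAW=13.8/' g.py; python3 g.py d 0 -.177 .05
```

```text
t 16.45 pos [ 0.4846 -0.3153  0.0767] F [-0.72 -0.03 -2.96] T [-0.08 -0.04  0.  ] w 0.0229
d [ 0.3571 -2.5371  0.224 ] r [-0.0027  0.0039 -0.8786]
```

```bash
python3 -m handwheel '[{"dx":0.05,"dy":-0.25,"dz":0,"rx":0,"ry":0,"rz":-0.15},{"dx":0.1,"dy":-0.55,"dz":0,"rx":0,"ry":0,"rz":-0.3},{"dx":0.18,"dy":-0.85,"dz":0,"rx":0,"ry":0,"rz":-0.5},{"dx":0.18,"dy":-1,"dz":0,"rx":0,"ry":0,"rz":-0.7},{"dx":0.18,"dy":-1,"dz":0,"rx":0,"ry":0,"rz":-0.87},{"dx":0.18,"dy":-1,"dz":0,"rx":0,"ry":0,"rz":-0.87}]' - - >/dev/null; python3 g.py d 0 -.177 .05
```

```text
t 17.2 pos [ 0.5297 -0.2019  0.0769] F [ 0.09 -0.77 -1.65] T [-0.09 -0.05 -0.03] w 0.0228
d [ 0.8056 -1.3206  0.2247] r [-0.0022  0.0031 -0.0095]
```

```bash
python3 -m handwheel '[{"dx":0.25,"dy":-0.3,"dz":0,"rx":0,"ry":0,"rz":0},{"dx":0.5,"dy":-0.65,"dz":0,"rx":0,"ry":0,"rz":0},{"dx":0.8,"dy":-0.95,"dz":0,"rx":-0.002,"ry":0.003,"rz":-0.009},{"dx":0.8,"dy":-0.95,"dz":0,"rx":-0.002,"ry":0.003,"rz":-0.009},{"dx":0.8,"dy":-0.95,"dz":0,"rx":-0.002,"ry":0.003,"rz":-0.009}]' - - >/dev/null; python3 g.py d 0 -.177 .05
python3 - <<'E'
from h import *
s=cam("scene");t=cam("top")
crop(s,300,120,460,240,"pics/s13.png",5);crop(t,200,150,330,250,"pics/t13.png",6)
E
```

```text
t 17.82 pos [ 0.5962 -0.0694  0.0773] F [-1.19  0.29 -1.96] T [-0.14  0.02  0.02] w 0.023
d [ 0.01   -0.3772  0.2271] r [ 0.0019  0.0005 -0.0012]
```

View pics/s13.png

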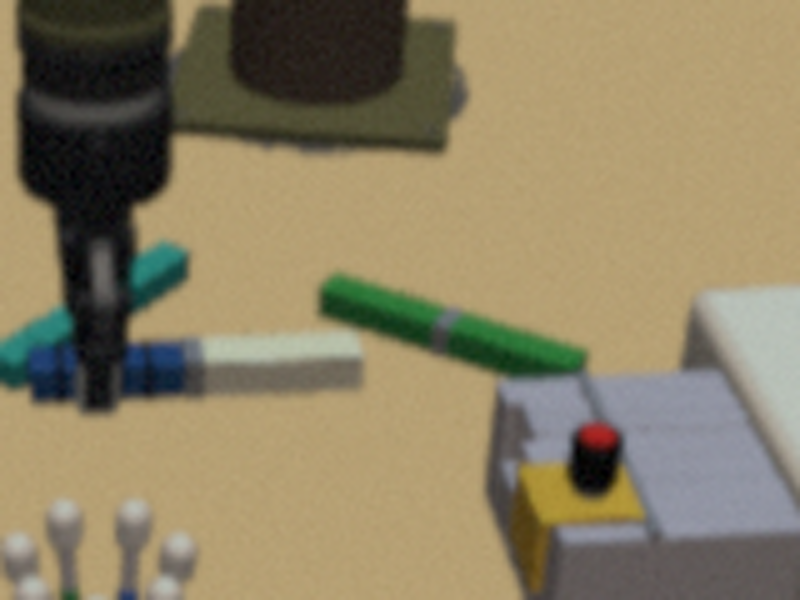

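View pics/t13.png

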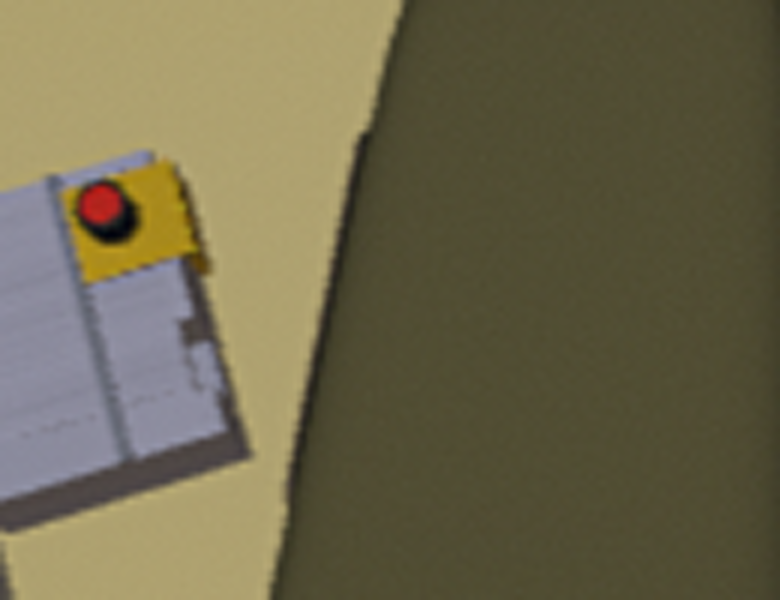

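```bash
cat > chk.py <<'E'
from h import *
from g import ax
def chk(s,b,k,L=.0511,H=.0425,yaw=13.8):
    p=manip.state()["position"]; ex,ey=ax(yaw)
    c=p+[*(L*ey),H]
    for n,(x,y,z) in dict(tip_near_top=(.012,.086,.011),tip_near_bot=(.012,.086,-.011),tip_far_top=(-.012,.086,.011),end_near_bot=(.012,-.086,-.011),end_near_top=(.012,-.086,.011),stone0_near_top=(.012,-.006,.011)).items():
        q=proj(s,c+[*(x*ex+y*ey),z]); print(n,((q-b)*k).round(0))
E
python3 - <<'E'
from chk import *
s=cam("scene"); chk(s,[300,120],5)
im=s[0][160:210,300:380].astype(float); im=255*(im/255)**.6
cv2.imwrite("pics/s14.png",cv2.resize(im.astype(np.uint8),None,fx=10,fy=10,interpolation=cv2.INTER_CUBIC))
chk(s,[300,160],10)
E
```

```text
tip_near_top [359. 353.]
tip_near_bot [356. 388.]
tip_far_top [351. 327.]
end_near_bot [ 24. 404.]
end_near_top [ 23. 368.]
stone0_near_top [180. 361.]
tip_near_top [718. 305.]
tip_near_bot [712. 376.]
tip_far_top [702. 255.]
end_near_bot [ 49. 407.]
end_near_top [ 47. 336.]
stone0_near_top [360. 321.]
```

View pics/s14.png

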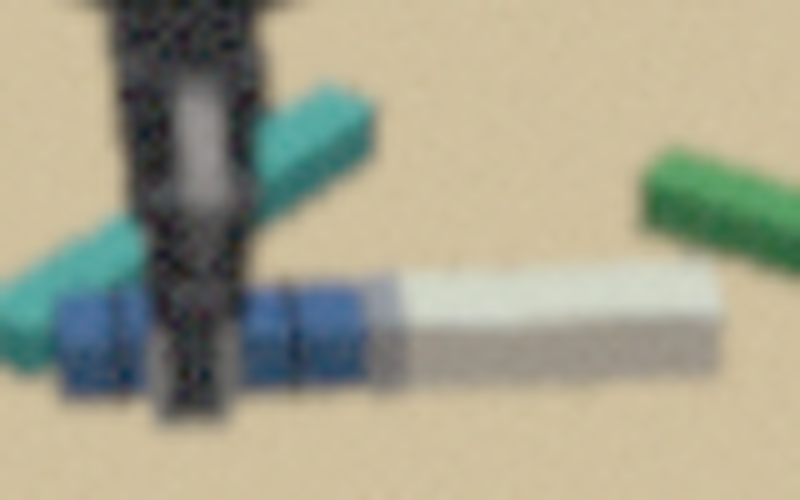

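```bash
cat > pitch.py <<'E'
from chk import *
def edge(s,x0,x1,y0,y1,dark2light=True):
    # bottom edge: strongest brightness rise going down, subpixel
    g=cv2.GaussianBlur(cv2.cvtColor(s[0],cv2.COLOR_BGR2GRAY).astype(float),(5,1),0)
    P=[]
    for u in range(x0,x1):
        d=np.diff(g[y0:y1,u]); i=int(np.argmax(d))
        i=min(max(i,1),len(d)-2); a,b,c=d[i-1:i+2]; P.append((u,y0+i+.5+.5*(a-c)/(a-2*b+c+1e-9)))
    return np.array(P)
E
python3 - <<'E'
from pitch import *
s=cam("scene")
p=manip.state()["position"]; ex,ey=ax(13.8)
c=p+[*(.053*ey),.0425]
A=proj(s,c+[*(.012*ex+.08*ey),-.011]);B=proj(s,c+[*(.012*ex-.08*ey),-.011])
P=np.vstack([edge(s,340,370,190,206),edge(s,325,336,190,206),edge(s,308,314,192,208)])
f=lambda u:A[1]+(u-A[0])*(B[1]-A[1])/(B[0]-A[0])
for u,v in P[::3]: print(u,round(v,2),round(f(u),2),round(v-f(u),2))
E
```

```text
340.0 198.74 199.07 -0.33
343.0 198.42 198.93 -0.51
346.0 198.43 198.79 -0.36
349.0 198.3 198.65 -0.34
352.0 198.52 198.5 0.02
355.0 198.31 198.36 -0.05
358.0 197.9 198.22 -0.32
361.0 197.61 198.08 -0.48
364.0 197.53 197.94 -0.41
367.0 197.47 197.8 -0.34
325.0 199.07 199.77 -0.7
328.0 199.21 199.63 -0.42
331.0 198.68 199.49 -0.81
334.0 198.45 199.35 -0.9
309.0 199.59 200.52 -0.94
312.0 199.53 200.38 -0.85
```

```bash
python3 -m handwheel '[{"dx":0.01,"dy":-0.2,"dz":0.2,"rx":0.012,"ry":0,"rz":0},{"dx":0.01,"dy":-0.4,"dz":0.4,"rx":0.012,"ry":0,"rz":0},{"dx":0.01,"dy":-0.48,"dz":0.557,"rx":0.012,"ry":0,"rz":0},{"dx":0.01,"dy":-0.48,"dz":0.557,"rx":0.012,"ry":0,"rz":0},{"dx":0.01,"dy":-0.48,"dz":0.557,"rx":0.012,"ry":0,"rz":0}]' - - >/dev/null; python3 g.py d 0 -.164 .0105
python3 - <<'E'
from pitch import *
s=cam("scene"); t=cam("top")
crop(t,190,160,300,250,"pics/t15.png",7)
im=s[0][170:240,330:440].astype(float); im=255*(im/255)**.6
cv2.imwrite("pics/s15.png",cv2.resize(im.astype(np.uint8),None,fx=7,fy=7,interpolation=cv2.INTER_CUBIC))
chk(s,[330,170],7,L=.053); chk(t,[190,160],7,L=.053)
from g import dock
for n,q in dict(mouth=(0,0,.053),mfl=(-.018,0,.040),mfr=(.018,0,.040),mtl=(-.018,0,.067),mtr=(.018,0,.067),top0=(0,0,.076)).items(): print(n,((proj(s,dock(*q))-[330,170])*7).round(),((proj(t,dock(*q))-[190,160])*7).round())
E
```

```text
t 18.65 pos [ 0.5852 -0.0139  0.0119] F [-0.89  0.43 -2.26] T [-0.12 -0.09  0.03] w 0.0232
d [-0.011  -0.0142  0.0116] r [-0.0086 -0.0053 -0.0021]
tip_near_top [438. 286.]
tip_near_bot [433. 333.]
tip_far_top [425. 250.]
end_near_bot [-16. 355.]
end_near_top [-15. 308.]
stone0_near_top [197. 298.]
tip_near_top [363. 293.]
tip_near_bot [372. 305.]
tip_far_top [378. 347.]
end_near_bot [766. 185.]
end_near_top [764. 171.]
stone0_near_top [579. 227.]
mouth [496. 289.] [314. 350.]
mfl [482. 289.] [332. 397.]
mfr [504. 344.] [309. 317.]
mtl [489. 232.] [319. 384.]
mtr [511. 287.] [297. 302.]
top0 [502. 240.] [304. 338.]
```

View pics/s15.png

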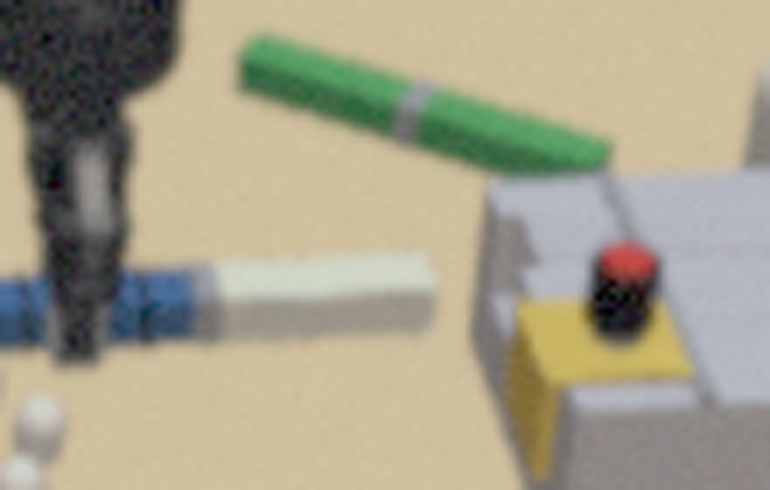

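View pics/t15.png

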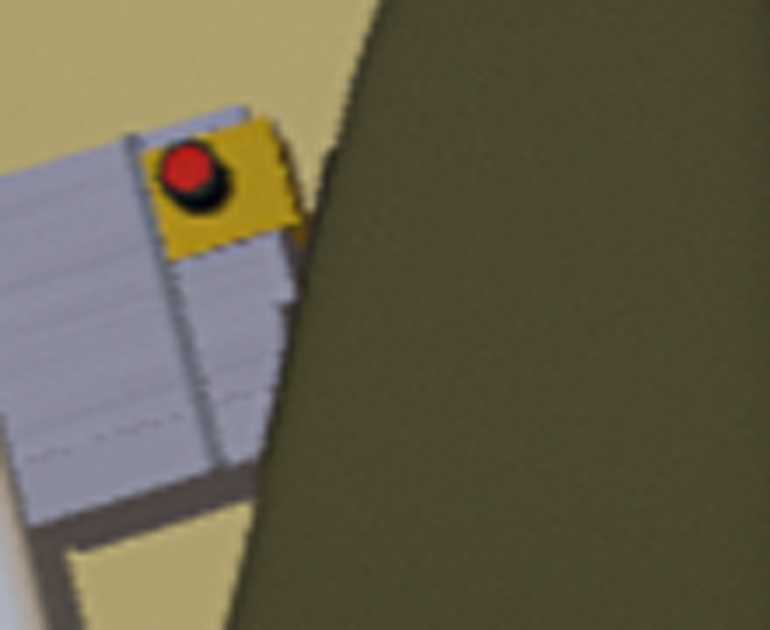

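```bash
python3 -m handwheel '[{"dx":-0.008,"dy":-0.05,"dz":0.01,"rx":0,"ry":0,"rz":0},{"dx":-0.008,"dy":-0.12,"dz":0.01,"rx":0,"ry":0,"rz":0},{"dx":-0.008,"dy":-0.18,"dz":0.01,"rx":0,"ry":0,"rz":0},{"dx":-0.008,"dy":-0.24,"dz":0.01,"rx":0,"ry":0,"rz":0},{"dx":-0.008,"dy":-0.27,"dz":0.01,"rx":0,"ry":0,"rz":0},{"dx":-0.008,"dy":-0.29,"dz":0.01,"rx":0,"ry":0,"rz":0},{"dx":-0.008,"dy":-0.29,"dz":0.01,"rx":0,"ry":0,"rz":0}]' - - >/dev/null; python3 g.py d 0 -.139 .0105
python3 - <<'E'
from pitch import *
s=cam("scene")
im=s[0][170:240,330:440].astype(float); im=255*(im/255)**.6
cv2.imwrite("pics/s16.png",cv2.resize(im.astype(np.uint8),None,fx=7,fy=7,interpolation=cv2.INTER_CUBIC))
E
```

```text
t 19.62 pos [0.5753 0.0207 0.0101] F [-0.34  0.41 -1.09] T [-0.17 -0.06  0.  ] w 0.0232
d [ 0.0007  0.0771 -0.004 ] r [-0.0097 -0.003   0.0007]
```

View pics/s16.png

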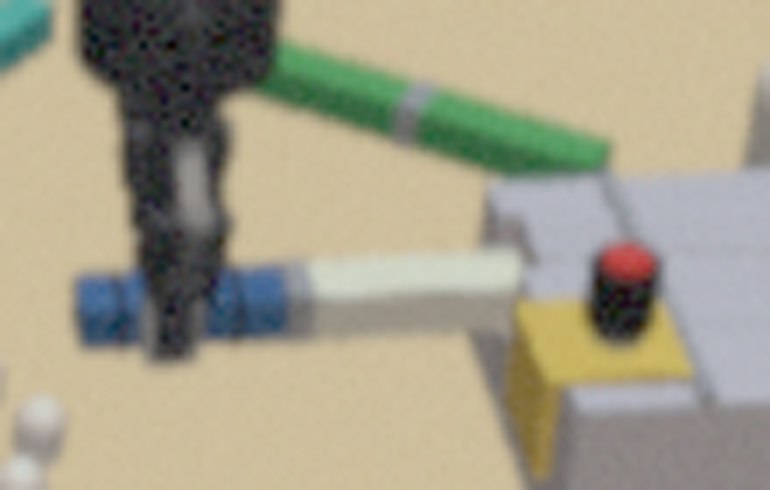

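```bash
python3 -m handwheel '[{"dx":0,"dy":-0.04,"dz":0,"rx":0,"ry":0,"rz":0},{"dx":0,"dy":-0.08,"dz":0,"rx":0,"ry":0,"rz":0},{"dx":0,"dy":-0.12,"dz":0,"rx":0,"ry":0,"rz":0}]' - - >/dev/null; python3 g.py d 0 -.139 .0105; python3 -m handwheel '[{"dx":0,"dy":-0.04,"dz":0,"rx":0,"ry":0,"rz":0},{"dx":0,"dy":-0.08,"dz":0,"rx":0,"ry":0,"rz":0}]' - - >/dev/null; python3 g.py d 0 -.139 .0105
```

```text
t 20.05 pos [0.5717 0.0349 0.0101] F [ 0.57 -0.1  -2.04] T [-0.06 -0.07  0.02] w 0.0227
d [ 0.0013  0.1994 -0.0041] r [-0.0102 -0.0029  0.0003]
t 20.3 pos [0.5694 0.0443 0.0102] F [-0.01  0.86 -1.44] T [-0.08  0.    0.04] w 0.0227
d [ 0.001   0.2797 -0.0037] r [-0.01   -0.003   0.0006]
```

```bash
python3 -m handwheel '[{"dx":0,"dy":-0.04,"dz":0,"rx":0,"ry":0,"rz":0},{"dx":0,"dy":-0.08,"dz":0,"rx":0,"ry":0,"rz":0},{"dx":0,"dy":-0.12,"dz":0,"rx":0,"ry":0,"rz":0}]' - - >/dev/null; python3 g.py d 0 -.139 .0105; python3 -m handwheel '[{"dx":0,"dy":-0.04,"dz":0,"rx":0,"ry":0,"rz":0},{"dx":0,"dy":-0.08,"dz":0,"rx":0,"ry":0,"rz":0},{"dx":0,"dy":-0.1,"dz":0,"rx":0,"ry":0,"rz":0}]' - - >/dev/null; python3 g.py d 0 -.139 .0105
```

```text
t 20.68 pos [0.566  0.0582 0.0103] F [ 0.1  -0.22 -2.08] T [-0.1  -0.03  0.03] w 0.0229
d [ 0.0007  0.3991 -0.0038] r [-0.01   -0.0031  0.0004]
t 21.05 pos [0.5631 0.0699 0.0103] F [ 0.35 -0.23 -2.27] T [-0.11 -0.04  0.  ] w 0.0232
d [ 0.0011  0.4993 -0.004 ] r [-0.01   -0.0028  0.0008]
```

```bash
python3 -m handwheel '[{"dx":0,"dy":-0.02,"dz":0,"rx":0,"ry":0,"rz":0},{"dx":0,"dy":-0.02,"dz":0,"rx":0,"ry":0,"rz":0}]' - - |sed -n '2p;4p'; python3 -m handwheel '[{"dx":0,"dy":-0.02,"dz":0,"rx":0,"ry":0,"rz":0},{"dx":0,"dy":-0.02,"dz":0,"rx":0,"ry":0,"rz":0}]' - - |sed -n '2p;4p'
```

```text
position: [0.5626, 0.0719, 0.0103]
force: [-0.7, 0.2, -1.6]
position: [0.5621, 0.0743, 0.0104]
force: [-0.6, -0.6, -1.9]
```

```bash
python3 -m handwheel '[{"dx":0,"dy":-0.02,"dz":0,"rx":0,"ry":0,"rz":0},{"dx":0,"dy":-0.02,"dz":0,"rx":0,"ry":0,"rz":0}]' - - |sed -n '2p;4p'; python3 -m handwheel '[{"dx":0,"dy":-0.02,"dz":0,"rx":0,"ry":0,"rz":0},{"dx":0,"dy":-0.02,"dz":0,"rx":0,"ry":0,"rz":0}]' - - |sed -n '2p;4p'
```

```text
position: [0.5615, 0.0766, 0.0104]
force: [-1.0, 0.9, -1.1]
position: [0.5609, 0.079, 0.0104]
force: [0.2, 0.9, -2.1]
```

```bash
python3 -m handwheel '[{"dx":0,"dy":-0.02,"dz":0,"rx":0,"ry":0,"rz":0},{"dx":0,"dy":-0.02,"dz":0,"rx":0,"ry":0,"rz":0}]' - - |sed -n '2p;4p'; python3 -m handwheel '[{"dx":0,"dy":-0.02,"dz":0,"rx":0,"ry":0,"rz":0},{"dx":0,"dy":-0.02,"dz":0,"rx":0,"ry":0,"rz":0}]' - - |sed -n '2p;4p'
```

```text
position: [0.5603, 0.0814, 0.0104]
force: [-0.3, -1.0, -1.8]
position: [0.5597, 0.0837, 0.0104]
force: [0.1, -0.6, -2.7]
```

```bash
python3 -m handwheel '[{"dx":0,"dy":-0.02,"dz":0,"rx":0,"ry":0,"rz":0},{"dx":0,"dy":-0.02,"dz":0,"rx":0,"ry":0,"rz":0}]' - - |sed -n '2p;4p'
```

```text
position: [0.5592, 0.086, 0.0104]
force: [0.5, 0.1, -2.6]
```

```bash
python3 -m handwheel '[{"dx":0,"dy":-0.02,"dz":0,"rx":0,"ry":0,"rz":0},{"dx":0,"dy":-0.02,"dz":0,"rx":0,"ry":0,"rz":0}]' - - |sed -n '2p;4p'
```

```text
position: [0.5586, 0.0883, 0.0104]
force: [0.6, -0.1, -2.3]
```

```bash
python3 -m handwheel '[{"dx":0,"dy":-0.02,"dz":0,"rx":0,"ry":0,"rz":0},{"dx":0,"dy":-0.02,"dz":0,"rx":0,"ry":0,"rz":0}]' - - |sed -n '2p;4p'
```

```text
position: [0.558, 0.0907, 0.0104]
force: [0.0, -0.5, -1.4]
```

```bash
python3 -m handwheel '[{"dx":0,"dy":-0.02,"dz":0,"rx":0,"ry":0,"rz":0},{"dx":0,"dy":-0.02,"dz":0,"rx":0,"ry":0,"rz":0}]' - - |sed -n '2p;4p'
```

```text
position: [0.5574, 0.093, 0.0105]
force: [-0.5, -0.2, -1.7]
```

```bash
python3 -m handwheel '[{"dx":0,"dy":-0.02,"dz":0,"rx":0,"ry":0,"rz":0},{"dx":0,"dy":-0.02,"dz":0,"rx":0,"ry":0,"rz":0}]' - - |sed -n '2p;4p'
```

```text
position: [0.5569, 0.0953, 0.0105]
force: [-0.4, -0.2, -2.6]
```

```bash
python3 -m handwheel '[{"dx":0,"dy":-0.02,"dz":0,"rx":0,"ry":0,"rz":0},{"dx":0,"dy":-0.02,"dz":0,"rx":0,"ry":0,"rz":0}]' - - |sed -n '2p;4p'
```

```text
position: [0.5563, 0.0976, 0.0105]
force: [0.2, 0.0, -2.7]
```

```bash
python3 -m handwheel '[{"dx":0,"dy":-0.02,"dz":0,"rx":0,"ry":0,"rz":0},{"dx":0,"dy":-0.02,"dz":0,"rx":0,"ry":0,"rz":0}]' - - |sed -n '2p;4p'
```

```text
position: [0.5558, 0.0998, 0.0105]
force: [-0.1, -1.1, -1.0]
```

```bash
python3 -m handwheel '[{"dx":0,"dy":-0.02,"dz":0,"rx":0,"ry":0,"rz":0},{"dx":0,"dy":-0.02,"dz":0,"rx":0,"ry":0,"rz":0}]' - - |sed -n '2p;4p'
```

```text
position: [0.5556, 0.1007, 0.0107]
force: [0.9, -5.2, -0.1]
```

Contact: the advance dropped to 0.9 mm of the 2.4 mm commanded, with about 5 N back along the slot. One more small step will confirm it.

```bash
python3 -m handwheel '[{"dx":0,"dy":-0.015,"dz":0,"rx":0,"ry":0,"rz":0},{"dx":0,"dy":-0.015,"dz":0,"rx":0,"ry":0,"rz":0},{"dx":0,"dy":-0.015,"dz":0,"rx":0,"ry":0,"rz":0}]' - - |sed -n '2p;4p'; python3 g.py d 0 -.139 .0105
```

```text
position: [0.5554, 0.1013, 0.0108]
force: [1.8, -7.7, -0.9]
t 24.93 pos [0.5554 0.1013 0.0108] F [ 1.75 -7.68 -0.89] T [-1.59 -0.23  0.15] w 0.0229
d [0.0022 0.7689 0.0027] r [ 0.0008 -0.003  -0.0023]
```

```bash
python3 -m handwheel '[{"dx":0,"dy":-0.015,"dz":0,"rx":0,"ry":0,"rz":0},{"dx":0,"dy":-0.015,"dz":0,"rx":0,"ry":0,"rz":0},{"dx":0,"dy":-0.015,"dz":0,"rx":0,"ry":0,"rz":0}]' - - |sed -n '2p;4p'; python3 g.py d 0 -.139 .0105
```

```text
position: [0.5553, 0.1018, 0.0109]
force: [2.0, -13.1, 0.4]
t 25.3 pos [0.5553 0.1018 0.0109] F [  1.98 -13.14   0.41] T [-2.13 -0.3   0.16] w 0.0226
d [0.0026 0.7737 0.0054] r [ 0.0056 -0.0031 -0.0035]
```

```bash
python3 -m handwheel '[{"dx":0,"dy":0.018,"dz":0.008,"rx":0,"ry":0,"rz":0},{"dx":0,"dy":0.018,"dz":0.015,"rx":0,"ry":0,"rz":0},{"dx":0,"dy":0.018,"dz":0.015,"rx":0,"ry":0,"rz":0}]' - - |sed -n '2p;4p'; python3 g.py d 0 -.139 .0105
```

```text
position: [0.5556, 0.1013, 0.0094]
force: [0.7, -8.5, 2.3]
t 25.68 pos [0.5556 0.1013 0.0094] F [ 0.71 -8.47  2.32] T [-1.2   0.03  0.19] w 0.0229
d [ 2.000e-04  7.686e-01 -9.500e-03] r [-0.0015 -0.0042 -0.0021]
```

```bash
python3 -m handwheel '[{"dx":0,"dy":0.018,"dz":0,"rx":0,"ry":0,"rz":0},{"dx":0,"dy":0.018,"dz":0,"rx":0,"ry":0,"rz":0},{"dx":0,"dy":0.018,"dz":0,"rx":0,"ry":0,"rz":0}]' - - |sed -n '2p;4p'; python3 g.py d 0 -.139 .0105
```

```text
position: [0.5559, 0.1008, 0.009]
force: [1.5, -5.3, 0.3]
t 26.05 pos [0.5559 0.1008 0.009 ] F [ 1.45 -5.28  0.25] T [-0.81 -0.23  0.04] w 0.0234
d [-0.0013  0.7644 -0.0156] r [-0.0071 -0.0043 -0.0007]
```

```bash
python3 -m handwheel '[{"dx":0,"dy":0.012,"dz":0,"rx":0,"ry":0,"rz":0},{"dx":0,"dy":0.012,"dz":0,"rx":0,"ry":0,"rz":0},{"dx":0,"dy":0.012,"dz":0,"rx":0,"ry":0,"rz":0}]' - 20 |sed -n '2p;4p'; python3 g.py d 0 -.139 .0105
```

```text
position: [0.5559, 0.1004, 0.0087]
force: [0.9, -2.1, -0.0]
t 26.43 pos [0.5559 0.1004 0.0087] F [ 0.93 -2.13 -0.02] T [-0.4  -0.19 -0.07] w 0.0233
d [-0.0011  0.7604 -0.0192] r [-0.0107 -0.0037  0.0005]
```

Light contact of about 2 N. Releasing.

```bash
python3 -m handwheel '[{"dx":0,"dy":0,"dz":0,"rx":0,"ry":0,"rz":0},{"dx":0,"dy":0,"dz":0,"rx":0,"ry":0,"rz":0},{"dx":0,"dy":0,"dz":0,"rx":0,"ry":0,"rz":0},{"dx":0,"dy":0,"dz":0,"rx":0,"ry":0,"rz":0}]' 0.6 20 |sed -n '2p;4,5p'; python3 g.py d 0 -.139 .0105
python3 - <<'E'
from pitch import *
s=cam("scene")
im=s[0][170:240,330:440].astype(float); im=255*(im/255)**.6
cv2.imwrite("pics/s17.png",cv2.resize(im.astype(np.uint8),None,fx=7,fy=7,interpolation=cv2.INTER_CUBIC))
chk(s,[330,170],7,L=.053)
E
```

```text
position: [0.5557, 0.1003, 0.0087]
force: [-0.2, 0.1, -0.4]
gripper_width: 0.0514
t 26.93 pos [0.5557 0.1003 0.0087] F [-0.16  0.11 -0.42] T [0.01 0.03 0.04] w 0.0514
d [ 0.0008  0.7602 -0.0191] r [-0.0106 -0.003   0.0007]
tip_near_top [741. 276.]
tip_near_bot [733. 322.]
tip_far_top [723. 240.]
end_near_bot [291. 344.]
end_near_top [295. 298.]
stone0_near_top [504. 288.]
```

View pics/s17.png

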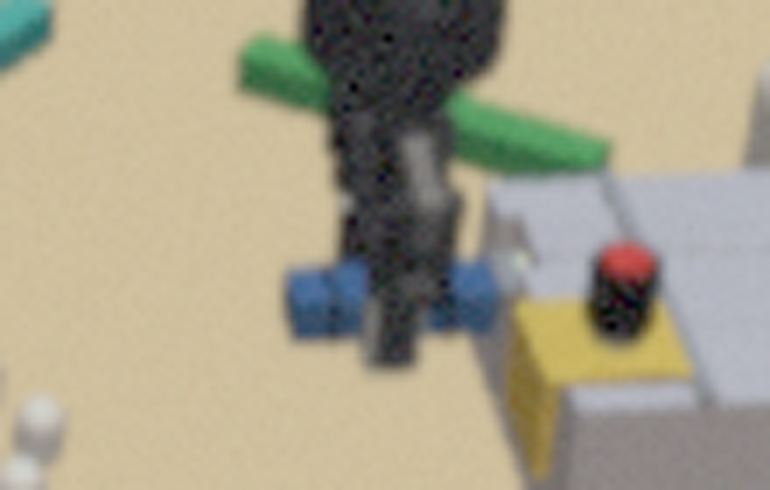

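Released: the force is zero and the stick is in place, with its end at about px (371,213) in the scene view. I'll lift clear and look, then nudge the handle end gently with shut fingers to confirm it is still home.

```bash
python3 -m handwheel '[{"dx":0,"dy":0,"dz":-0.2,"rx":0,"ry":0,"rz":0},{"dx":0,"dy":0,"dz":-0.45,"rx":0,"ry":0,"rz":0},{"dx":0,"dy":0.3,"dz":-0.7,"rx":0,"ry":0,"rz":0},{"dx":0,"dy":0.6,"dz":-0.7,"rx":0,"ry":0,"rz":0},{"dx":0,"dy":0.6,"dz":-0.7,"rx":0,"ry":0,"rz":0},{"dx":0,"dy":0.6,"dz":-0.7,"rx":0,"ry":0,"rz":0}]' 0.6 20 |sed -n '2p;4,5p'; python3 g.py d 0 -.119 .0087
python3 - <<'E'
from pitch import *
s=cam("scene"); t=cam("top")
im=s[0][170:240,330:440].astype(float); im=255*(im/255)**.6
cv2.imwrite("pics/s18.png",cv2.resize(im.astype(np.uint8),None,fx=7,fy=7,interpolation=cv2.INTER_CUBIC))
E
```

```text
position: [0.5723, 0.03, 0.092]
force: [-0.2, 0.2, 0.4]
gripper_width: 0.0511
t 27.73 pos [0.5723 0.03   0.092 ] F [-0.17  0.2   0.45] T [ 0.03  0.01 -0.01] w 0.0511
d [ 0.0055 -0.0045  0.6942] r [-0.0116 -0.0013 -0.0003]
```

View pics/s18.png

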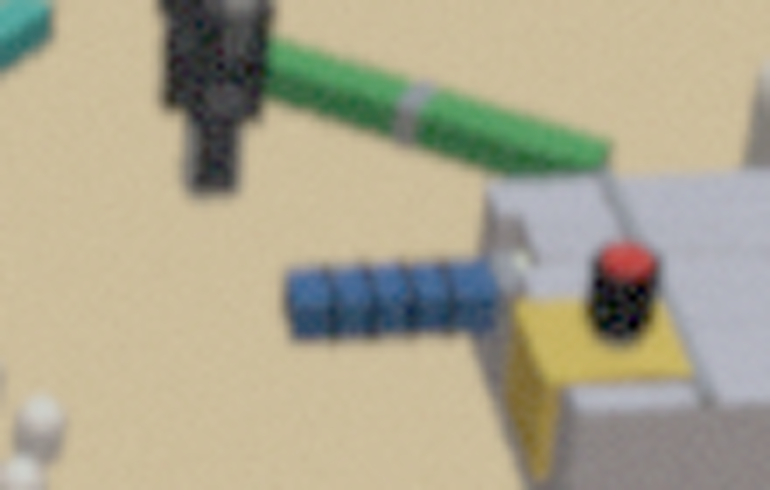

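```bash
python3 -m handwheel '[{"dx":0.005,"dy":0,"dz":0.1,"rx":0,"ry":0,"rz":0},{"dx":0.005,"dy":0,"dz":0.2,"rx":0,"ry":0,"rz":0},{"dx":0.005,"dy":0,"dz":0.4,"rx":0,"ry":0,"rz":0},{"dx":0.005,"dy":0,"dz":0.6,"rx":0,"ry":0,"rz":0},{"dx":0.005,"dy":0,"dz":0.68,"rx":0,"ry":0,"rz":0},{"dx":0.005,"dy":0,"dz":0.68,"rx":0,"ry":0,"rz":0},{"dx":0.005,"dy":-0.08,"dz":0.68,"rx":0,"ry":0,"rz":0},{"dx":0.005,"dy":-0.16,"dz":0.68,"rx":0,"ry":0,"rz":0},{"dx":0.005,"dy":-0.16,"dz":0.68,"rx":0,"ry":0,"rz":0}]' 0 20 |sed -n '2p;4,5p'; python3 g.py d 0 -.091 .0087
python3 - <<'E'
from pitch import *
s=cam("scene"); t=cam("top")
im=s[0][170:240,330:440].astype(float); im=255*(im/255)**.6
cv2.imwrite("pics/s19.png",cv2.resize(im.astype(np.uint8),None,fx=7,fy=7,interpolation=cv2.INTER_CUBIC))
E
```

```text
position: [0.5691, 0.05, 0.0115]
force: [1.0, 0.0, 0.9]
gripper_width: 0.0
t 28.95 pos [0.5691 0.05   0.0115] F [1.04 0.04 0.9 ] T [-0.02  0.01 -0.02] w 0.0
d [-0.0077 -0.0737  0.0237] r [-0.0098 -0.0052  0.0033]
```

View pics/s19.png

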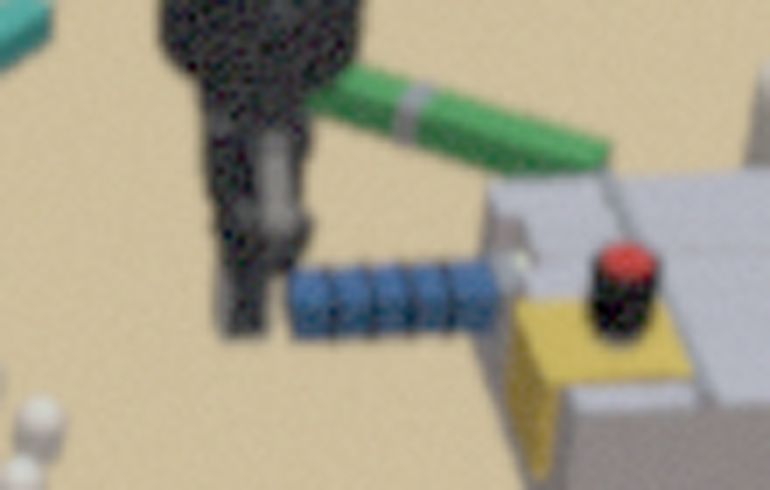

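```bash
python3 -m handwheel '[{"dx":-0.005,"dy":-0.03,"dz":0.01,"rx":0,"ry":0,"rz":0},{"dx":-0.005,"dy":-0.05,"dz":0.01,"rx":0,"ry":0,"rz":0},{"dx":-0.005,"dy":-0.05,"dz":0.01,"rx":0,"ry":0,"rz":0}]' - - |sed -n '2p;4p'
```

```text
position: [0.5668, 0.0547, 0.0096]
force: [0.7, -0.2, 0.8]
```

```bash
python3 -m handwheel '[{"dx":0,"dy":-0.015,"dz":0,"rx":0,"ry":0,"rz":0},{"dx":0,"dy":-0.015,"dz":0,"rx":0,"ry":0,"rz":0}]' - - |sed -n '2p;4p'
```

```text
position: [0.5666, 0.056, 0.0097]
force: [1.0, -2.3, -0.3]
```

```bash
python3 -m handwheel '[{"dx":0,"dy":-0.015,"dz":0,"rx":0,"ry":0,"rz":0},{"dx":0,"dy":-0.015,"dz":0,"rx":0,"ry":0,"rz":0}]' - - |sed -n '2p;4p'
```

```text
position: [0.5664, 0.0567, 0.0097]
force: [1.4, -4.4, -0.7]
```

```bash
python3 -m handwheel '[{"dx":0,"dy":-0.015,"dz":0,"rx":0,"ry":0,"rz":0},{"dx":0,"dy":-0.015,"dz":0,"rx":0,"ry":0,"rz":0},{"dx":0,"dy":-0.015,"dz":0,"rx":0,"ry":0,"rz":0}]' - - |sed -n '2p;4p'
```

```text
position: [0.5664, 0.0572, 0.0098]
force: [1.9, -8.5, -0.6]
```

```bash
python3 -m handwheel '[{"dx":0,"dy":0.006,"dz":0,"rx":0,"ry":0,"rz":0},{"dx":0,"dy":0.012,"dz":0,"rx":0,"ry":0,"rz":0},{"dx":0,"dy":0.018,"dz":0,"rx":0,"ry":0,"rz":0},{"dx":0,"dy":0.024,"dz":0,"rx":0,"ry":0,"rz":0},{"dx":0,"dy":0.03,"dz":0,"rx":0,"ry":0,"rz":0}]' - - |sed -n '2p;4p'
```

```text
position: [0.5665, 0.0564, 0.0096]
force: [0.3, -2.8, 0.1]
```

```bash
python3 -m handwheel '[{"dx":0,"dy":0.006,"dz":0,"rx":0,"ry":0,"rz":0},{"dx":0,"dy":0.012,"dz":0,"rx":0,"ry":0,"rz":0},{"dx":0,"dy":0.018,"dz":0,"rx":0,"ry":0,"rz":0},{"dx":0,"dy":0.024,"dz":0,"rx":0,"ry":0,"rz":0},{"dx":0,"dy":0.03,"dz":0,"rx":0,"ry":0,"rz":0}]' - - |sed -n '2p;4p'
```

```text
position: [0.5673, 0.0531, 0.0097]
force: [0.6, 0.3, -0.5]
```

Home is confirmed: the same stop stiffness at the same place. I back off and lift away, then do the last checks.

```bash
python3 -m handwheel '[{"dx":0,"dy":0.1,"dz":0,"rx":0,"ry":0,"rz":0},{"dx":0,"dy":0.25,"dz":-0.1,"rx":0,"ry":0,"rz":0},{"dx":0,"dy":0.45,"dz":-0.4,"rx":0,"ry":0,"rz":0},{"dx":-0.3,"dy":0.6,"dz":-0.7,"rx":0,"ry":0,"rz":0},{"dx":-0.7,"dy":0.9,"dz":-1,"rx":0,"ry":0,"rz":0},{"dx":-1,"dy":1,"dz":-1,"rx":0,"ry":0,"rz":0},{"dx":-1,"dy":1,"dz":-1,"rx":0,"ry":0,"rz":0}]' - - |sed -n '2p;4p'
python3 -m handwheel '[{"dx":-0.5,"dy":0.3,"dz":0,"rx":0,"ry":0,"rz":0},{"dx":-0.9,"dy":0.6,"dz":0,"rx":0,"ry":0,"rz":0},{"dx":-0.9,"dy":1,"dz":0,"rx":0,"ry":0,"rz":0},{"dx":-0.9,"dy":1,"dz":0,"rx":0,"ry":0,"rz":0}]' - - |sed -n '1,2p;4p'
python3 - <<'E'
from m import *
s=cam("scene"); t=cam("top")
cv2.imwrite("pics/top_end.png",t[0]);crop(t,170,160,300,260,"pics/t20.png",6)
im=s[0][170:240,330:440].astype(float); im=255*(im/255)**.6
cv2.imwrite("pics/s20.png",cv2.resize(im.astype(np.uint8),None,fx=7,fy=7,interpolation=cv2.INTER_CUBIC))
red=lambda b,g,r:(r>120)&(r>2*g)&(r>2*b)
a=blob(t,195,170,250,230,red)[0]; b=blob(s,400,190,435,225,red)[0]
print(a,b,tri(t,a,s,b))
E
```

```text
position: [0.4773, -0.0954, 0.1305]
force: [0.1, 0.8, -0.3]
time: 32.92
position: [0.4049, -0.2392, 0.1288]
force: [0.6, 0.2, 0.8]
[216.4 183.5] [419.38095238 206.42857143] (array([0.60820551, 0.18552939, 0.11756052]), np.float64(0.00215112337463639))
```

View pics/top_end.png

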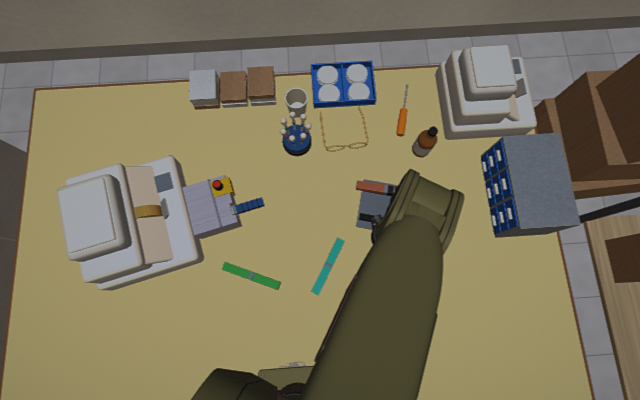

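View pics/t20.png

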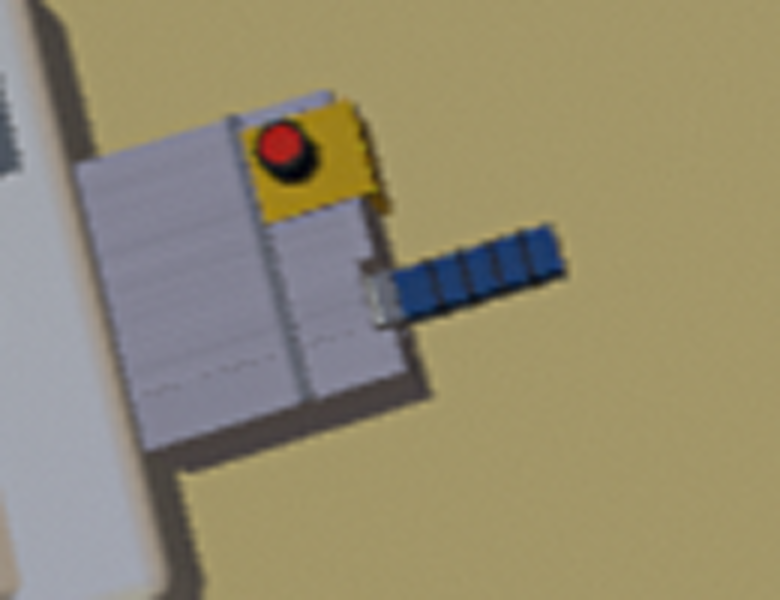

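View pics/s20.png

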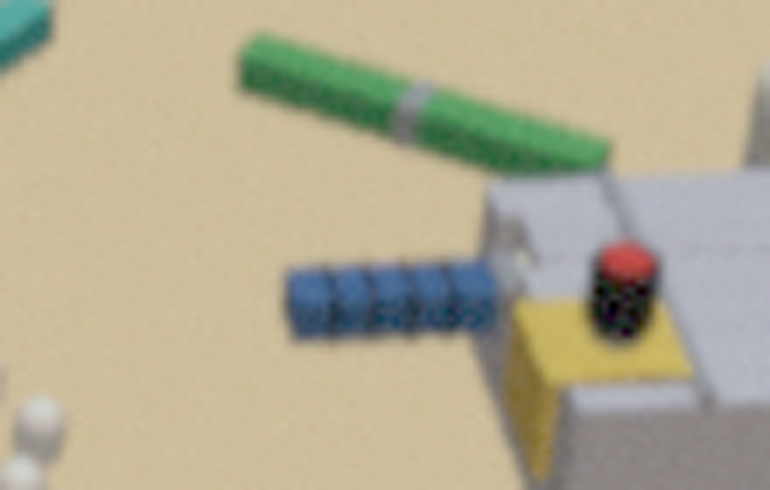

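Everything is in place. Top view: the stick is in the slot, with its handle end at about px (263,201). The knob is down at (216,184), and the red-stone stick (about (375,187)), the spectacles and the driver stand are unmoved.

```bash
python3 - <<'E'
from g import *
from plant import manip
t=cam("top"); p=plane(t,170+556/6-.4,160+247/6-.4,.062); ex,ey=ax(); d=p[:2]-O; print("handle end dock x,y",d@ex,d@ey)
s=manip.state(); print(s["time"],s["force"].round(2),abs(s["joint_vel"]).max())
print(manip.sign_off())
E
```

```text
handle end dock x,y 0.00013278767637288708 -0.08315331610510317
33.075 [0.22 0.26 0.39] 0.022240388178215473
the job is handed in; nothing more can be done
None
```

The job is done and handed in at 33.1 s. The shutter is open with its plunger dropped back in, and the blue-handled stick is in the slot against the hidden stop and let go.

- **Shutter:** I lifted the knob (about 7 N of pull) and slid the shutter about 71 mm to +x with the same grip. I then lowered the plunger into its second hole. The red dot moved 71 mm and ended at the same height as at the start (about 117 mm measured), so the pin is down.
- **Stick:** I gripped the stick by the handle and fed it in slowly with almost no side force. It met the stop about 92 mm in; I pushed to 13 N to be sure, eased back to 2 N and let go.
- **Still home:** after letting go I pushed lightly on the handle end with shut fingers, up to about 8.5 N. The stop resisted straight away and just as firmly.
- **Last pictures:** the handle end is about 83 mm before the mouth, against 80 mm expected; that 3 mm gap is about the camera error. The red-stone stick, spectacles and screwdriver stand look unmoved, though the arm hid part of the red stick's handle. The arm is clear and touching nothing.

**Disagreement found:** the real fingertips sat about 28 mm higher than the reported TCP. Because of this, the first close on the knob gripped nothing. I measured the offset by touching the knob top at about 20 N and allowed for it from then on.

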